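Unpack a sensor cartridge from its carton and click it into the reader

ROBOT

A 7-joint arm with a two-finger parallel gripper is mounted at the origin on a cart in front of the work surface, level with it; the furniture and walls round the work are solid. World frame = base frame: x ahead of the robot, y to its left, z up, the work surface at z = 0. Lengths are in m, angles in degrees, forces in N, time in s.
With the tool pointing down it reaches from about 0.35 to 0.9 m from the base axis. Payload 7.2 kg.
Tool frame: the origin (TCP) lies at the very end of the fingers, on their centre line; the grasp point (between the pads) lies 19 mm behind it (ctrl.grip_point_offset is the distance from the TCP to the grasp point, in m); z points along the fingers, y is the line along which they close (so a half turn about z gives the same grasp; the last joint's range is limited). The gripper opens to 88 mm and grips with 3 to 60 N. Pads are 20 mm wide; open, the fingers measure 115 mm over their backs; the gripper's body (75 mm by 178 mm) begins 61 mm behind the grasp point.
Start: joints at [61.295, 23.554, -0.728, 91.456, 0.321, 64.991, -4.71], TCP at [0.262, -0.567, 0.223] pointing down, gripper open.
Joint ranges: [-169.25, 169.25], [-16.82, 113.86], [-84.01, 82.57], [7.8, 145.47], [-59.2, 239.2], [7.22, 106.19], [-163.78, 163.78]. Speed limits (degrees/s): [136.94, 136.94, 172.46, 172.46, 180, 180, 180].

INTERFACE

Orientations are given as a 3x3 rotation matrix whose columns are the frame's x, y, z axes.
In Python, from workcell import get_obs, camera, camera_model, order, ctrl gives the robot as it stands. The module is installed in compiled form; this text tells all that it offers.
- The arm moves only by the tool jog_arm, never from a script. Its argument "rows" is a list of rows, each an object of numbers: "tx", "ty", "tz": the shift along the tool's x, y, z as a fraction of full scale; "rx", "ry", "rz": the turn, a rotation vector about the tool's x, y, z as a fraction of full scale; "jaw": the opening, from -1 (shut) to 1 (fully open). A call has 1 to 10 rows; each row shifts and turns the commanded pose from where the row before left it, along the tool's axes as they then stand; what a row does not reach is not made up. Full scale, the value 1, is 0.25 m for a shift and 0.5 rad for a turn. A row lasts 1/12 s, in which the tool goes at most 41.7 mm and 7.16 degrees, less where a joint would pass 70% of its speed; a pose out of reach is approached as far as the arm can. A call with a number of a shift or a turn outside -1 to 1 is refused whole. A call with a gripper value outside its range is refused whole. The fingers move at their own pace and stop on an object; "force" is the grip in N (left out, the last holds). Time passes only in rows, so rows that do not move let the fingers close. It gives the time, the measured TCP pose, the force, the opening and the grip force at its end, in the units of the state.
- get_obs(): the state, without advancing time (a new reading comes with each control period).
- camera(name): name is "side" or "top" or "wrist"; returns the picture (384x512x3 uint8, red, green, blue); there is no depth.
- camera_model(name): a dict with "fx", "fy", "cx", "cy" (pixels), "rvec" (rotation vector, rad) and "tvec" (3), from world to camera coordinates, as OpenCV has them. Camera axes: x right, y down, z forward; pixel columns grow to the right and rows downward; lengths in m; the calibration is good to about 2 mm. The wrist camera is an equidistant fisheye: a pixel r from the principal point sees the ray r / f radians off the axis. A picture is of the moment at which its call begins: read the wrist's pose just before it. camera_model takes no time and is no camera call; for the wrist camera it gives the pose at the moment of the call.
- order.hand_in(): hands the job in; it is judged then, once.
The state is a dict: "t": time; "joint_pos": joint angles; "qd": joint speeds; "effort": joint torques, N m; "eef_pos": TCP position; "ee_rot": TCP orientation; "contact_force": force on the tool from outside, world axes, zero at the start; "wrist_torque": the same for the moment, N m; "finger_gap": finger opening in m; "gripper_force": force on a finger pad.
Only numpy, scipy, OpenCV 4.12 (cv2) and the standard library are available. Lean on these libraries where they do the work, as an engineer would, in place of code of your own. Each camera call takes 0.05 s, during which the arm holds its last target. There are 200 camera calls.

TASK

Fold both flaps of the slit-open carton right back, well past upright, and only then lift out the sensor cartridge that stands on edge inside. Lay the cartridge flat on the worktop with its label up and let go of it, then take it again by its blue grip and slide it nose first into the reader's bay until it is fully home and the spring catch has clicked in behind its shoulder. Leave the carton flaps open and do not disturb the other things on the bench.

Things in the scene. Friction and masses are not known exactly. Their poses are not given: they have to be found in the camera images.
- carton: Brown open-topped carton, 138 (x) by 104 (y) by 78 mm high, 4 mm walls and floor, fixed to the worktop. Origin: centre of its underside; x along its long walls, roughly away from the robot, y left, z up. Two foam strips, top 20 mm above the worktop, leave a 26 mm slot along the middle; in it the cartridge stands on its straight edge, nose to +x, label to +y, top 60 mm above the worktop.
- flap_upper (a joint): The right-hand top flap (hinged on the carton's -y wall), whose free edge lies over the other flap: 56 mm from hinge to free edge, 136 mm long, 3.5 mm board. 0 = level and closed, 1.57 = upright, 3.14 = lying out level, 4.2 = stop, hanging down outside. It starts sprung up a little (0.4 to 0.6) and stays where it is left (stiff crease, less than 1 N at the edge).
- flap_lower (a joint): The left-hand top flap (hinged on the carton's +y wall), the same size and with the same joint values, under the free edge of the right-hand flap. It starts 0.08 to 0.22 up.
- flap_upper_hinge (a point): Middle of the upper flap's hinge line, which runs along the carton's x, 84 mm above the worktop. Axes as the carton's; the closed flap reaches 56 mm from here in +y.
- flap_lower_hinge (a point): Middle of the lower flap's hinge line, along the carton's x, 80 mm above the worktop. Axes as the carton's; the closed flap reaches 56 mm from here in -y.
- cartridge_centre (a point): Near the cartridge's centre of mass, mid-thickness, mid-width of the white part. Axes: x to the nose, y to the label face, z from its straight long edge to its stepped edge. White part: 60 mm long (50 mm ahead of this point to 10 behind), 56 mm wide (z), 22 mm thick, nose corners rounded 6 mm, last 6 mm 19 mm thick. About 0.14 kg. It stands safely on its straight edge; pushed over towards its -y side it lies label up.
- cartridge_grip (a point): Centre of the cartridge's blue ribbed grip: 50 mm long (x), 40 mm wide (z), 22 mm thick (y), behind the white part and flush with its straight edge, so that the shoulder, a 16 mm step, is on the +z side only. 35 mm behind cartridge_centre and 8 mm nearer the straight edge; same axes.
- cartridge_nose (a point): Centre of the cartridge's front end face, 50 mm ahead of cartridge_centre; same axes.
- reader: White benchtop reader, fixed, 122 mm deep, 96 wide, 49 high, 37 over the bay. Origin: on the worktop under the middle of the bay's mouth; x into the bay, roughly away from the robot, y left, z up. Bay: 59 mm wide, 61.5 mm deep to a solid stop, floor 6 mm above the worktop (reaching 8 mm out before the mouth, then a sloped chin to 21 mm), roof underside at 32 mm.
- reader_mouth (a point): Middle of the bay's mouth, 17 mm above the worktop: the height of the cartridge's mid-thickness when it lies on the bay floor. Axes as the reader's. The cartridge goes in flat, label up, nose first, its stepped edge to the right (-y), where the catch is; the white part fills the bay, its shoulder level with the mouth, and the blue grip stays outside.
- reader_catch (a joint): Blue spring catch on the reader's right side, rad. 0 = closed, its nose 5 mm into the cartridge's way before the mouth (x -18 to -1.5 mm, inwards to y -23.5 mm). The cartridge pushes it aside (0.04 to 0.09, pushing with 10 to 18 N, then 3 to 6 N); it springs back to 0 behind the shoulder in the last 3 mm of travel. With the cartridge wrong way up it stays aside.
- amber_bottle: Bystander: amber bottle with black cap, 48 mm wide, 98 mm high; origin at its underside.
- beaker: Bystander: small clear beaker, 50 mm wide, 66 mm high; origin at its underside.
- vial_1: Bystander: vial with white cap, 22 mm wide, 50 mm high; origin at its underside.
- vial_3: Bystander: vial with blue cap, 22 mm wide, 46 mm high; origin at its underside.
- timer: Bystander: white timer, 66 x 62 x 20 mm; origin at its underside.
- marker_1: Bystander: white marker pen with blue cap, 124 mm long, lying; origin at its underside.

How it is judged (in metres and radians):
On the way, in this order (a step that is already met when the one before it is completed fails the run):
1. both carton flaps are folded back well past upright while the cartridge still stands in the carton (value of joint each of flap_upper, flap_lower above 1.9 rad and z of cartridge_centre in the frame of carton below 0.05 m and horizontal distance between cartridge_centre and carton below 0.04 m), for 0.1 s.
2. the cartridge lies flat on the worktop, label up, let go (height (world z) of cartridge_centre between 0.005 and 0.0145 m and angle between cartridge_centre's own y axis and vertical below 0.1 rad and horizontal distance between cartridge_centre and carton above 0.07 m and contact force between cartridge and the fingers below 0.1 N), for 0.1 s.
At the end, for the whole second after the job is handed in: The cartridge lies at rest in the reader's bay, label up (within 0.12 rad of level), its nose 57.5 to 63.5 mm past the mouth and within 4 mm of the bay's middle, with the spring catch closed behind its shoulder (below 0.03 rad), and both carton flaps still stand open beyond 1.75 rad (value of joint reader_catch below 0.03 rad and x of cartridge_nose in the frame of reader between 0.0575 and 0.0635 m and y of cartridge_nose in the frame of reader between -0.004 and 0.004 m and angle between cartridge_nose's own y axis and vertical below 0.12 rad and linear speed of cartridge below 0.02 m/s and value of joint each of flap_upper, flap_lower above 1.75 rad); the robot touches nothing.
It fails at once if a bystander is knocked over or shifted by more than 30 mm (distance of any of amber_bottle, beaker, vial_1, vial_3, timer, marker_1 from where it was at the start of the episode above 0.03 m or angle between any of amber_bottle, beaker, vial_1, vial_3's own z axis and vertical above 0.5 rad).
It also fails if it takes over 72 s, if anything falls off the work surface, if the arm or the gripper's body presses on something with over 40 N, if the wrist force passes 120 N, or if a joint passes its speed limit or range.

## Working session

There is one attempt and no reset: what is moved stays moved. The work goes in short steps, Python scripts to look and compute and a tool call to move; the robot and the scene stay as the last step left them, time stands still between calls to the robot, and variables do not carry over. Pictures are saved under pics/ and viewed, at most 10 in all, crops included, and the job is handed in when it is done.

Besides the shell and the picture viewer there is one more tool, called after "Emit:" as name(argument=value, ...), one argument or row to a line, values as JSON. jog_arm: Moves the arm, as the interface text tells. Shift numbers are shares of 0.25 m and turn numbers shares of 0.5 rad, none past 1 either way. Its arguments: {"type":"object","properties":{"rows":{"type":"array"},"force":{"type":"number"}},"required":["rows"]}

```bash
mkdir -p pics; cat > h.py <<'E'
import numpy as np, cv2, json
from workcell import get_obs, camera, camera_model, order, ctrl
def snap(n,f):
    m=camera_model(n); im=camera(n); cv2.imwrite('pics/'+f+'.png',im[:,:,::-1]); json.dump({k:np.array(v).tolist() for k,v in m.items()},open('pics/'+f+'.json','w')); return im
def ray(f,u,v):
    m=json.load(open('pics/'+f+'.json')); R=cv2.Rodrigues(np.array(m['rvec'],float))[0]; t=np.array(m['tvec'],float).ravel()
    x=(u-m['cx'])/m['fx']; y=(v-m['cy'])/m['fy']
    if 'wrist' in f:
        r=np.hypot(x,y); d=np.array([x/r*np.sin(r),y/r*np.sin(r),np.cos(r)]) if r>0 else np.array([0,0,1.])
    else: d=np.array([x,y,1.])
    return -R.T@t, R.T@d
def atz(f,u,v,z):
    c,d=ray(f,u,v); return c+d*(z-c[2])/d[2]
def proj(f,P):
    m=json.load(open('pics/'+f+'.json')); R=cv2.Rodrigues(np.array(m['rvec'],float))[0]; p=R@np.array(P,float)+np.array(m['tvec'],float).ravel()
    if 'wrist' in f:
        r=np.hypot(p[0],p[1]); th=np.arctan2(r,p[2]); x,y=p[0]/r*th,p[1]/r*th
    else: x,y=p[0]/p[2],p[1]/p[2]
    return np.array([m['cx']+m['fx']*x,m['cy']+m['fy']*y])
E
python3 - <<'E'
from h import *
np.set_printoptions(precision=3,suppress=True)
a=snap('top','top0');b=snap('side','side0');
for n in('top','side','wrist'):
    m=camera_model(n);R=cv2.Rodrigues(np.array(m['rvec'],float))[0];print(n,m['fx'],m['cx'],m['cy'],-R.T@np.array(m['tvec']).ravel(),R[2])
o=get_obs();print(o['ee_rot'],o['finger_gap'],o['t'],ctrl.grip_point_offset)
for n,i in(('top',a),('side',b)): cv2.imwrite(f'pics/{n}0b.png',cv2.resize(i[:,:,::-1],(800,600),interpolation=cv2.INTER_CUBIC))
E
```

```text
top 356.9994637036601 251.6053252657104 189.5906600544379 [0.459 0.023 0.971] [ 0.155 -0.016 -0.988]
side 401.93060920367867 258.10882826082036 193.44360262799276 [0.573 1.092 0.673] [ 0.014 -0.879 -0.477]
wrist 297.3186396354542 254.85241584664442 193.1073904408734 [ 0.329 -0.536  0.385] [-0.244 -0.11  -0.964]
[[ 0.908  0.419 -0.001]
 [ 0.419 -0.908  0.001]
 [-0.    -0.001 -1.   ]] 0.08800931861789973 0.1 0.0187
```

View pics/top0b.png

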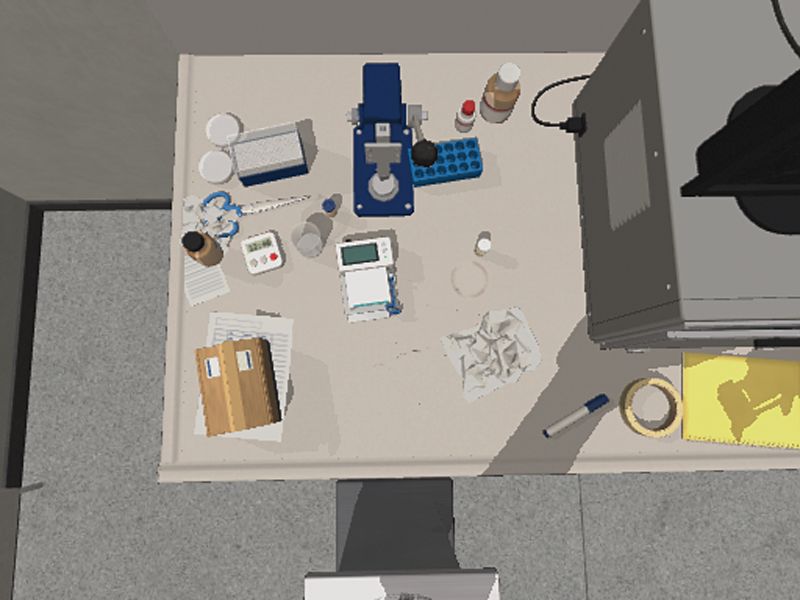

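View pics/side0b.png

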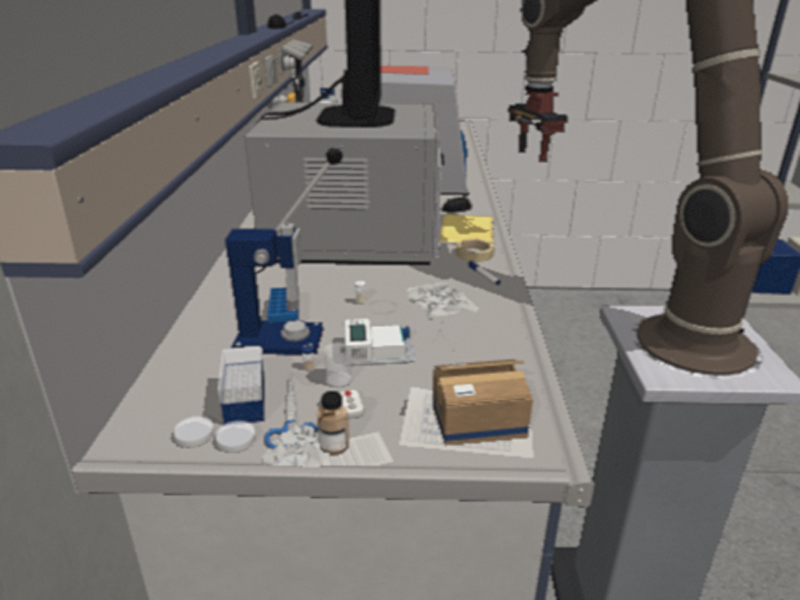

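The top view shows the carton at about (238,385)/1.56, the reader at (370,280)/1.56, and the timer, beaker and vial just beyond. I'll enlarge the carton and the reader.

```bash
python3 - <<'E'
from h import *
a=cv2.imread('pics/top0.png')
c1=a[205:290,115:195];c2=a[145:210,205:285]
c1=cv2.resize(c1,None,fx=5,fy=5,interpolation=cv2.INTER_CUBIC);c2=cv2.resize(c2,None,fx=5,fy=5,interpolation=cv2.INTER_CUBIC)
im=np.zeros((425,800,3),np.uint8);im[:c1.shape[0],:400]=c1;im[:c2.shape[0],400:]=c2
cv2.imwrite('pics/crop1.png',im)
for u,v,z in[(238,385,.08),(370,240,.049),(200,245,.1),(330,205,.05),(308,240,.03),(262,252,.02),(484,243,.05),(575,415,.01)]: print(u,v,atz('top0',u/1.5625,v/1.5625,z).round(3))
E
```

```text
238 385 [0.461 0.255 0.08 ]
370 240 [0.701 0.046 0.049]
200 245 [0.683 0.316 0.1  ]
330 205 [0.763 0.114 0.05 ]
308 240 [0.707 0.154 0.03 ]
262 252 [0.689 0.235 0.02 ]
484 243 [ 0.692 -0.148  0.05 ]
575 415 [ 0.401 -0.297  0.01 ]
```

View pics/crop1.png

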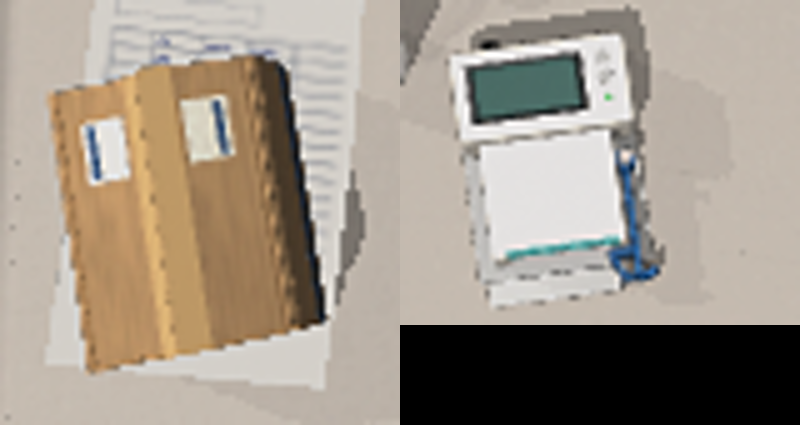

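The crop shows carton flap corners at (50,95) and (90,372), the hinge ridge at right about x=260–295, and the bottom right corner at (325,320). The reader's mouth edge is teal at about (505,260)–(622,240), its chin at (490,305)–(620,290) and the blue catch on the right.

```bash
python3 - <<'E'
from h import *
from scipy.optimize import least_squares
C=lambda u,v:(115+u/5,205+v/5)
D=lambda u,v:(205+(u-400)/5,145+v/5)
for n,p,z in[('LF',C(50,95),.08),('LN',C(90,372),.08),('RNbot',C(325,322),0),('RF top',C(262,57),.08),('RN top',C(295,328),.08),('RFbot',C(287,67),0)]:print(n,atz('top0',*p,z).round(4))
print('reader')
for n,p,z in[('FL',D(450,57),.049),('FR',D(620,35),.049),('NLchin',D(492,307),0),('NRchin',D(625,289),0),('mouthL',D(500,264),.037),('mouthR',D(622,243),.037)]:print(n,atz('top0',*p,z).round(4))
c,f=None,None
def rs(q,pts,fr):
    x,y,a=q;r=[]
    for (P,uv) in pts:
        w=[x+np.cos(a)*P[0]-np.sin(a)*P[1],y+np.sin(a)*P[0]+np.cos(a)*P[1],P[2]]
        r+=list(proj('top0',w)-np.array(uv))
    return r
pc=[((.068,.052,.08),C(50,95)),((-.068,.052,.08),C(90,372)),((-.069,-.052,0),C(325,322)),((.069,-.052,0),C(287,67))]
s=least_squares(rs,[.46,.25,.1],args=(pc,0),loss='soft_l1');print(s.x,s.fun.round(2))
pr=[((.122,.048,.049),D(450,57)),((.122,-.048,.049),D(620,35)),((-.021,.0,0),D(558,298)),((0,0,.037),D(561,254))]
s=least_squares(rs,[.6,.05,.1],args=(pr,0),loss='soft_l1');print(s.x,s.fun.round(2))
E
```

```text
LF [0.5172 0.324  0.08  ]
LN [0.3831 0.2998 0.08  ]
RNbot [0.3998 0.2014 0.    ]
RF top [0.5342 0.2197 0.08  ]
RN top [0.402  0.2013 0.08  ]
RFbot [0.5354 0.2237 0.    ]
reader
FL [0.6938 0.1038 0.049 ]
FR [0.7045 0.0135 0.049 ]
NLchin [0.5658 0.0855 0.    ]
NRchin [0.5745 0.0127 0.    ]
mouthL [0.5844 0.0787 0.037 ]
mouthR [0.5945 0.0142 0.037 ]
[0.45888522 0.26206458 0.17174044] [-0.37  0.08 -0.76  0.05  0.9  -0.03  0.41 -0.15]
[0.58426613 0.04836532 0.08817331] [-1.2  -2.83  0.8  -2.03  1.08  2.44 -0.67  1.86]
```

```bash
cat > plan.py <<'E'
from h import *
from scipy.spatial.transform import Rotation as Ro
class Plan:
    def __init__(s): o=get_obs(); s.p=np.array(o['eef_pos'],float); s.R=np.array(o['ee_rot'],float); s.n=0; print('t',round(o['t'],2),s.p.round(4),'gap',round(float(o['finger_gap']),4))
    def go(s,p=None,R=None,n=None,lab=''):
        p=s.p if p is None else np.array(p,float); R=s.R if R is None else R
        rv=Ro.from_matrix(s.R.T@R).as_rotvec(); d=p-s.p
        k=n or max(1,int(np.ceil(max(np.linalg.norm(d)/.040,np.linalg.norm(rv)/.12))))
        out=[]
        for i in range(k):
            Ri=s.R@Ro.from_rotvec(rv*i/k).as_matrix(); out.append(np.r_[Ri.T@d/k/.25,rv/k/.5])
        same=all(np.allclose(o,out[0],atol=2e-3) for o in out)
        f=lambda o:{a:round(float(b),3) for a,b in zip(('tx','ty','tz','rx','ry','rz'),o) if abs(b)>=.0005}
        print(lab,p.round(3),f'x{k}',f(out[0]) if same else [f(o) for o in out]); s.p,s.R=p,R; s.n+=k
def frame(x,y,a): return Ro.from_euler('z',a).as_matrix(),np.array([x,y,0])
def down(yaw,tilt=0,ax='y'): # tool x at bearing yaw, pointing down, then turned about tool axis
    return Ro.from_euler('z',yaw).as_matrix()@np.diag([1,-1,-1.])@Ro.from_euler(ax,tilt).as_matrix()
CR,CP=frame(.459,.262,.172)
c=lambda x,y,z: CP+CR@np.array([x,y,z])
E
python3 - <<'E'
from plan import *
# flap angle check
for a in(.3,.4,.5,.6):
    y,z=-.052+.056*np.cos(a),.084+.056*np.sin(a)
    print(a,[ (proj('top0',c(x,y,z))-[115,205])*5 for x in(.068,-.068)],[proj('side0',c(x,y,z))*1.5625 for x in(.068,-.068)])
p=Plan()
p.go(R=down(.172+np.pi/2),lab='yaw'); p.go(c(-.03,.04,.18),lab='over'); p.go(R=down(.172+np.pi/2,-.5236),lab='tilt')
p.go(c(-.03,.04,.095),lab='dn');p.go(c(-.03,-.008,.095),n=5,lab='under');
off=np.array([.0087,-.005])
for a in(40,60,80,100,120,135,150):
    q=np.array([-.052,.084])+.040*np.array([np.cos(np.radians(a)),np.sin(np.radians(a))])+off
    p.go(c(-.03,*q),n=2,lab=str(a))
p.go(c(-.03,-.06,.17),lab='up');print(p.n)
E
```

```text
0.3 [array([137.7194094,  73.0256331]), array([178.81245522, 355.26916232])] [array([440.94882068, 374.91655924]), array([523.95429565, 368.06029484])]
0.4 [array([138.53398728,  71.48899913]), array([179.89680071, 355.41229022])] [array([440.82275481, 371.46889162]), array([523.89971631, 364.67029772])]
0.5 [array([140.55805604,  69.76541504]), array([182.21165939, 355.30344443])] [array([440.62519133, 367.94576247]), array([523.72956985, 361.21001194])]
0.6 [array([143.79007202,  67.8706306 ]), array([185.75311058, 354.93940369])] [array([440.35837287, 364.38820994]), array([523.44573722, 357.71964154])]
t 0.1 [ 0.2619 -0.567   0.2219] gap 0.088
yaw [ 0.262 -0.567  0.222] x11 {'rz': -0.238}
over [0.423 0.296 0.18 ] x22 {'tx': 0.15, 'ty': 0.056, 'tz': 0.008}
tilt [0.423 0.296 0.18 ] x5 {'ry': -0.209}
dn [0.423 0.296 0.095] x3 {'tx': 0.057, 'tz': 0.098}
under [0.431 0.249 0.095] x5 {'tx': -0.033, 'tz': 0.019}
40 [0.432 0.244 0.105] x2 {'tx': -0.018, 'tz': -0.012}
60 [0.433 0.234 0.114] x2 {'tx': -0.027, 'tz': -0.005}
80 [0.436 0.221 0.118] x2 {'tx': -0.027, 'tz': 0.005}
100 [0.438 0.207 0.118] x2 {'tx': -0.024, 'tz': 0.014}
120 [0.44  0.194 0.114] x2 {'tx': -0.018, 'tz': 0.021}
135 [0.442 0.186 0.107] x2 {'tx': -0.008, 'tz': 0.019}
150 [0.443 0.18  0.099] x2 {'tx': -0.003, 'tz': 0.021}
up [0.44  0.198 0.17 ] x2 {'tx': -0.04, 'tz': -0.141}
62
```

Emit:
jog_arm(
  rows=[
    {"rz": -0.238,"jaw": -1},
    {"rz": -0.238},
    {"rz": -0.238},
    {"rz": -0.238},
    {"rz": -0.238},
    {"rz": -0.238},
    {"rz": -0.238},
    {"rz": -0.238},
    {"rz": -0.238},
    {"rz": -0.238},
  ],
  force=30,
)

```text
invalid input at $.rows[0]: expected keys tx, ty, tz, rx, ry, rz, jaw
```

Emit:
jog_arm(
  rows=[
    {"rz": -0.238},
    {"tx": 0.15,"ty": 0.056,"tz": 0.008},
    {"tx": 0.15,"ty": 0.056,"tz": 0.008},
    {"tx": 0.15,"ty": 0.056,"tz": 0.008},
    {"tx": 0.15,"ty": 0.056,"tz": 0.008},
    {"tx": 0.15,"ty": 0.056,"tz": 0.008},
    {"tx": 0.15,"ty": 0.056,"tz": 0.008},
    {"tx": 0.15,"ty": 0.056,"tz": 0.008},
    {"tx": 0.15,"ty": 0.056,"tz": 0.008},
    {"tx": 0.15,"ty": 0.056,"tz": 0.008},
  ],
)

```text
invalid input at $.rows[0]: expected keys tx, ty, tz, rx, ry, rz, jaw
```

Emit:
jog_arm(
  rows=[
    {"tx": 0.15,"ty": 0.056,"tz": 0.008},
    {"tx": 0.15,"ty": 0.056,"tz": 0.008},
    {"tx": 0.15,"ty": 0.056,"tz": 0.008},
    {"tx": 0.15,"ty": 0.056,"tz": 0.008},
    {"tx": 0.15,"ty": 0.056,"tz": 0.008},
    {"tx": 0.15,"ty": 0.056,"tz": 0.008},
    {"tx": 0.15,"ty": 0.056,"tz": 0.008},
    {"tx": 0.15,"ty": 0.056,"tz": 0.008},
    {"tx": 0.15,"ty": 0.056,"tz": 0.008},
    {"tx": 0.15,"ty": 0.056,"tz": 0.008},
  ],
)

```text
invalid input at $.rows[0]: expected keys tx, ty, tz, rx, ry, rz, jaw
```

Emit:
jog_arm(
  rows=[
    {"tx": 0.15,"ty": 0.056,"tz": 0.008},
    {"tx": 0.15,"ty": 0.056,"tz": 0.008},
    {"tx": 0.15,"ty": 0.056,"tz": 0.008},
    {"ry": -0.209},
    {"ry": -0.209},
    {"ry": -0.209},
    {"ry": -0.209},
    {"ry": -0.209},
    {},
    {},
  ],
)

```text
invalid input at $.rows[0]: expected keys tx, ty, tz, rx, ry, rz, jaw
```

Emit:
jog_arm(
  rows=[
    {"tx": 0,"ty": 0,"tz": 0,"rx": 0,"ry": 0,"rz": -0.238,"jaw": -1},
    {"tx": 0,"ty": 0,"tz": 0,"rx": 0,"ry": 0,"rz": -0.238,"jaw": -1},
    {"tx": 0,"ty": 0,"tz": 0,"rx": 0,"ry": 0,"rz": -0.238,"jaw": -1},
    {"tx": 0,"ty": 0,"tz": 0,"rx": 0,"ry": 0,"rz": -0.238,"jaw": -1},
    {"tx": 0,"ty": 0,"tz": 0,"rx": 0,"ry": 0,"rz": -0.238,"jaw": -1},
    {"tx": 0,"ty": 0,"tz": 0,"rx": 0,"ry": 0,"rz": -0.238,"jaw": -1},
    {"tx": 0,"ty": 0,"tz": 0,"rx": 0,"ry": 0,"rz": -0.238,"jaw": -1},
    {"tx": 0,"ty": 0,"tz": 0,"rx": 0,"ry": 0,"rz": -0.238,"jaw": -1},
    {"tx": 0,"ty": 0,"tz": 0,"rx": 0,"ry": 0,"rz": -0.238,"jaw": -1},
    {"tx": 0,"ty": 0,"tz": 0,"rx": 0,"ry": 0,"rz": -0.238,"jaw": -1},
  ],
  force=30,
)

```text
t: 0.93
eef_pos: [0.262, -0.5671, 0.2222]
ee_rot: [[-0.058, 0.998, -0.0], [0.998, 0.058, 0.001], [0.001, -0.0, -1.0]]
contact_force: [-0.0, 0.3, 0.8]
finger_gap: 0.0246
gripper_force: 0.0
```

Emit:
jog_arm(
  rows=[
    {"tx": 0,"ty": 0,"tz": 0,"rx": 0,"ry": 0,"rz": -0.238,"jaw": -1},
    {"tx": 0.15,"ty": 0.056,"tz": 0.008,"rx": 0,"ry": 0,"rz": 0,"jaw": -1},
    {"tx": 0.15,"ty": 0.056,"tz": 0.008,"rx": 0,"ry": 0,"rz": 0,"jaw": -1},
    {"tx": 0.15,"ty": 0.056,"tz": 0.008,"rx": 0,"ry": 0,"rz": 0,"jaw": -1},
    {"tx": 0.15,"ty": 0.056,"tz": 0.008,"rx": 0,"ry": 0,"rz": 0,"jaw": -1},
    {"tx": 0.15,"ty": 0.056,"tz": 0.008,"rx": 0,"ry": 0,"rz": 0,"jaw": -1},
    {"tx": 0.15,"ty": 0.056,"tz": 0.008,"rx": 0,"ry": 0,"rz": 0,"jaw": -1},
    {"tx": 0.15,"ty": 0.056,"tz": 0.008,"rx": 0,"ry": 0,"rz": 0,"jaw": -1},
    {"tx": 0.15,"ty": 0.056,"tz": 0.008,"rx": 0,"ry": 0,"rz": 0,"jaw": -1},
    {"tx": 0.15,"ty": 0.056,"tz": 0.008,"rx": 0,"ry": 0,"rz": 0,"jaw": -1},
  ],
)

```text
t: 1.77
eef_pos: [0.3285, -0.2115, 0.2044]
ee_rot: [[-0.17, 0.985, -0.0], [0.985, 0.17, -0.0], [-0.0, -0.0, -1.0]]
contact_force: [1.3, 0.3, 0.9]
finger_gap: 0.0003
gripper_force: 0.0
```

Emit:
jog_arm(
  rows=[
    {"tx": 0.15,"ty": 0.056,"tz": 0.008,"rx": 0,"ry": 0,"rz": 0,"jaw": -1},
    {"tx": 0.15,"ty": 0.056,"tz": 0.008,"rx": 0,"ry": 0,"rz": 0,"jaw": -1},
    {"tx": 0.15,"ty": 0.056,"tz": 0.008,"rx": 0,"ry": 0,"rz": 0,"jaw": -1},
    {"tx": 0.15,"ty": 0.056,"tz": 0.008,"rx": 0,"ry": 0,"rz": 0,"jaw": -1},
    {"tx": 0.15,"ty": 0.056,"tz": 0.008,"rx": 0,"ry": 0,"rz": 0,"jaw": -1},
    {"tx": 0.15,"ty": 0.056,"tz": 0.008,"rx": 0,"ry": 0,"rz": 0,"jaw": -1},
    {"tx": 0.15,"ty": 0.056,"tz": 0.008,"rx": 0,"ry": 0,"rz": 0,"jaw": -1},
    {"tx": 0.15,"ty": 0.056,"tz": 0.008,"rx": 0,"ry": 0,"rz": 0,"jaw": -1},
    {"tx": 0.15,"ty": 0.056,"tz": 0.008,"rx": 0,"ry": 0,"rz": 0,"jaw": -1},
    {"tx": 0.15,"ty": 0.056,"tz": 0.008,"rx": 0,"ry": 0,"rz": 0,"jaw": -1},
  ],
)

```text
t: 2.6
eef_pos: [0.4029, 0.1816, 0.1845]
ee_rot: [[-0.169, 0.986, 0.0], [0.986, 0.169, -0.0], [-0.0, 0.0, -1.0]]
contact_force: [0.4, -0.6, 0.4]
finger_gap: 0.0004
gripper_force: 0.0
```

Emit:
jog_arm(
  rows=[
    {"tx": 0.15,"ty": 0.056,"tz": 0.008,"rx": 0,"ry": 0,"rz": 0,"jaw": -1},
    {"tx": 0.15,"ty": 0.056,"tz": 0.008,"rx": 0,"ry": 0,"rz": 0,"jaw": -1},
    {"tx": 0,"ty": 0,"tz": 0,"rx": 0,"ry": -0.209,"rz": 0,"jaw": -1},
    {"tx": 0,"ty": 0,"tz": 0,"rx": 0,"ry": -0.209,"rz": 0,"jaw": -1},
    {"tx": 0,"ty": 0,"tz": 0,"rx": 0,"ry": -0.209,"rz": 0,"jaw": -1},
    {"tx": 0,"ty": 0,"tz": 0,"rx": 0,"ry": -0.209,"rz": 0,"jaw": -1},
    {"tx": 0,"ty": 0,"tz": 0,"rx": 0,"ry": -0.209,"rz": 0,"jaw": -1},
    {"tx": 0,"ty": 0,"tz": 0,"rx": 0,"ry": 0,"rz": 0,"jaw": -1},
  ],
)

```text
t: 3.27
eef_pos: [0.4153, 0.262, 0.1786]
ee_rot: [[-0.155, 0.984, 0.086], [0.85, 0.177, -0.495], [-0.503, -0.004, -0.864]]
contact_force: [-0.3, -0.2, -0.0]
finger_gap: 0.0003
gripper_force: 0.0
```

```bash
cat > f1.py <<'E'
from plan import *
p=Plan(); print(p.R.round(3).tolist(), (down(.172+np.pi/2,-.5236)).round(3).tolist())
R=down(.172+np.pi/2,-.5236)
p.go(c(-.03,.04,.18),R,lab='fix')
p.go(c(-.03,.04,.095),lab='dn');p.go(c(-.03,-.008,.095),n=5,lab='under');print(CR.T@(np.array(get_obs()['eef_pos'])-CP))
E
python3 f1.py
```

```text
t 3.27 [0.4153 0.262  0.1786] gap 0.0003
[[-0.155, 0.984, 0.086], [0.85, 0.177, -0.495], [-0.503, -0.004, -0.864]] [[-0.148, 0.985, 0.086], [0.853, 0.171, -0.493], [-0.5, 0.0, -0.866]]
fix [0.423 0.296 0.18 ] x1 {'tx': 0.109, 'ty': 0.053, 'tz': -0.07, 'rx': -0.001, 'ry': 0.006, 'rz': 0.015}
dn [0.423 0.296 0.095] x3 {'tx': 0.057, 'tz': 0.098}
under [0.431 0.249 0.095] x5 {'tx': -0.033, 'tz': 0.019}
[-0.04301245  0.00749594  0.17855824]
```

Emit:
jog_arm(
  rows=[
    {"tx": 0.109,"ty": 0.053,"tz": -0.07,"rx": 0,"ry": 0.006,"rz": 0.015,"jaw": -1},
    {"tx": 0.057,"ty": 0,"tz": 0.098,"rx": 0,"ry": 0,"rz": 0,"jaw": -1},
    {"tx": 0.057,"ty": 0,"tz": 0.098,"rx": 0,"ry": 0,"rz": 0,"jaw": -1},
    {"tx": 0.057,"ty": 0,"tz": 0.098,"rx": 0,"ry": 0,"rz": 0,"jaw": -1},
    {"tx": 0,"ty": 0,"tz": 0,"rx": 0,"ry": 0,"rz": 0,"jaw": -1},
    {"tx": -0.033,"ty": 0,"tz": 0.019,"rx": 0,"ry": 0,"rz": 0,"jaw": -1},
    {"tx": -0.033,"ty": 0,"tz": 0.019,"rx": 0,"ry": 0,"rz": 0,"jaw": -1},
    {"tx": -0.033,"ty": 0,"tz": 0.019,"rx": 0,"ry": 0,"rz": 0,"jaw": -1},
    {"tx": -0.033,"ty": 0,"tz": 0.019,"rx": 0,"ry": 0,"rz": 0,"jaw": -1},
  ],
)

```text
t: 4.02
eef_pos: [0.4328, 0.255, 0.0987]
ee_rot: [[-0.138, 0.987, 0.086], [0.858, 0.163, -0.488], [-0.495, 0.006, -0.869]]
contact_force: [1.4, 1.5, 0.4]
finger_gap: 0.0007
gripper_force: 0.4
```

```bash
cat > f2.py <<'E'
from plan import *
p=Plan(); print(CR.T@(p.p-CP)); print(get_obs()['contact_force'])
p.go(c(-.03,-.008,.097),down(.172+np.pi/2,-.5236),n=1)
off=np.array([.0087,-.005])
for a in(40,60,80,100,120,135,150):
    q=np.array([-.052,.084])+.040*np.array([np.cos(np.radians(a)),np.sin(np.radians(a))])+off
    p.go(c(-.03,*q),n=2,lab=str(a))
E
python3 f2.py
```

```text
t 4.02 [0.4328 0.255  0.0987] gap 0.0007
[-0.02706097 -0.00245262  0.09870177]
[1.4177625  1.46662538 0.4181114 ]
 [0.431 0.249 0.097] x1 {'tx': -0.016, 'ty': -0.012, 'tz': 0.017, 'rx': 0.002, 'ry': -0.011, 'rz': -0.021}
40 [0.432 0.244 0.105] x2 {'tx': -0.016, 'tz': -0.009}
60 [0.433 0.234 0.114] x2 {'tx': -0.027, 'tz': -0.005}
80 [0.436 0.221 0.118] x2 {'tx': -0.027, 'tz': 0.005}
100 [0.438 0.207 0.118] x2 {'tx': -0.024, 'tz': 0.014}
120 [0.44  0.194 0.114] x2 {'tx': -0.018, 'tz': 0.021}
135 [0.442 0.186 0.107] x2 {'tx': -0.008, 'tz': 0.019}
150 [0.443 0.18  0.099] x2 {'tx': -0.003, 'tz': 0.021}
```

Emit:
jog_arm(
  rows=[
    {"tx": -0.016,"ty": -0.012,"tz": 0.017,"rx": 0,"ry": -0.011,"rz": -0.021,"jaw": -1},
    {"tx": -0.016,"ty": 0,"tz": -0.009,"rx": 0,"ry": 0,"rz": 0,"jaw": -1},
    {"tx": -0.016,"ty": 0,"tz": -0.009,"rx": 0,"ry": 0,"rz": 0,"jaw": -1},
    {"tx": -0.027,"ty": 0,"tz": -0.005,"rx": 0,"ry": 0,"rz": 0,"jaw": -1},
    {"tx": -0.027,"ty": 0,"tz": -0.005,"rx": 0,"ry": 0,"rz": 0,"jaw": -1},
    {"tx": -0.027,"ty": 0,"tz": 0.005,"rx": 0,"ry": 0,"rz": 0,"jaw": -1},
    {"tx": -0.027,"ty": 0,"tz": 0.005,"rx": 0,"ry": 0,"rz": 0,"jaw": -1},
    {"tx": -0.024,"ty": 0,"tz": 0.014,"rx": 0,"ry": 0,"rz": 0,"jaw": -1},
    {"tx": -0.024,"ty": 0,"tz": 0.014,"rx": 0,"ry": 0,"rz": 0,"jaw": -1},
  ],
)

```text
t: 4.77
eef_pos: [0.4373, 0.2079, 0.1169]
ee_rot: [[-0.15, 0.985, 0.086], [0.852, 0.173, -0.494], [-0.501, -0.001, -0.865]]
contact_force: [0.3, 0.7, -0.5]
finger_gap: 0.0001
gripper_force: 0.3
```

Emit:
jog_arm(
  rows=[
    {"tx": -0.018,"ty": 0,"tz": 0.021,"rx": 0,"ry": 0,"rz": 0,"jaw": -1},
    {"tx": -0.018,"ty": 0,"tz": 0.021,"rx": 0,"ry": 0,"rz": 0,"jaw": -1},
    {"tx": -0.008,"ty": 0,"tz": 0.019,"rx": 0,"ry": 0,"rz": 0,"jaw": -1},
    {"tx": -0.008,"ty": 0,"tz": 0.019,"rx": 0,"ry": 0,"rz": 0,"jaw": -1},
    {"tx": -0.003,"ty": 0,"tz": 0.021,"rx": 0,"ry": 0,"rz": 0,"jaw": -1},
    {"tx": -0.003,"ty": 0,"tz": 0.021,"rx": 0,"ry": 0,"rz": 0,"jaw": -1},
    {"tx": 0,"ty": 0,"tz": 0,"rx": 0,"ry": 0,"rz": 0,"jaw": -1},
    {"tx": -0.04,"ty": 0,"tz": -0.141,"rx": 0,"ry": 0,"rz": 0,"jaw": -1},
    {"tx": -0.04,"ty": 0,"tz": -0.141,"rx": 0,"ry": 0,"rz": 0,"jaw": -1},
    {"tx": 0,"ty": 0,"tz": 0,"rx": 0,"ry": 0,"rz": 0,"jaw": -1},
  ],
)

```text
t: 5.6
eef_pos: [0.4398, 0.2029, 0.1735]
ee_rot: [[-0.149, 0.985, 0.091], [0.855, 0.175, -0.489], [-0.497, 0.004, -0.868]]
contact_force: [0.3, 0.2, 0.8]
finger_gap: 0.0007
gripper_force: 0.0
```

```bash
python3 - <<'E'
from plan import *
p=Plan(); print(CR.T@(p.p-CP))
a=snap('top','top1')
b=snap('wrist','wrist1')
x=cv2.resize(a[200:290,110:210,::-1],(400,360),interpolation=cv2.INTER_CUBIC)
im=np.zeros((384,800,3),np.uint8);im[:360,:400]=x;im[:300,400:]=cv2.resize(b[:,:,::-1],(400,300));cv2.imwrite('pics/v1.png',im)
R=down(.172+np.pi/2,.5236)
p.go(c(-.03,-.05,.18),R,lab='tilt'); p.go(c(-.03,-.03,.11),lab='dn');p.go(c(-.03,-.024,.058),n=3,lab='dn2');p.go(c(-.03,-.005,.06),n=3,lab='under')
off=np.array([-.0087,-.005])
for a in(0,20,40,60,80,100,120,135,150):
    q=np.array([.052,.080])+.040*np.array([-np.cos(np.radians(a)),np.sin(np.radians(a))])+off
    p.go(c(-.03,*q),n=2,lab=str(a))
p.go(c(-.03,.06,.18),lab='up')
E
```

```text
t 5.6 [0.4398 0.2029 0.1735] gap 0.0007
[-0.02900954 -0.05496538  0.17350793]
tilt [0.438 0.208 0.18 ] x9 [{'tz': -0.004, 'rx': 0.001, 'ry': 0.232, 'rz': 0.001}, {'tx': 0.001, 'tz': -0.004, 'rx': 0.001, 'ry': 0.232, 'rz': 0.001}, {'tx': 0.001, 'tz': -0.003, 'rx': 0.001, 'ry': 0.232, 'rz': 0.001}, {'tx': 0.002, 'tz': -0.003, 'rx': 0.001, 'ry': 0.232, 'rz': 0.001}, {'tx': 0.002, 'tz': -0.003, 'rx': 0.001, 'ry': 0.232, 'rz': 0.001}, {'tx': 0.002, 'tz': -0.003, 'rx': 0.001, 'ry': 0.232, 'rz': 0.001}, {'tx': 0.003, 'tz': -0.002, 'rx': 0.001, 'ry': 0.232, 'rz': 0.001}, {'tx': 0.003, 'tz': -0.002, 'rx': 0.001, 'ry': 0.232, 'rz': 0.001}, {'tx': 0.003, 'tz': -0.002, 'rx': 0.001, 'ry': 0.232, 'rz': 0.001}]
dn [0.435 0.227 0.11 ] x2 {'tx': -0.035, 'tz': 0.141}
dn2 [0.434 0.233 0.058] x3 {'tx': -0.028, 'tz': 0.064}
under [0.43  0.252 0.06 ] x3 {'tx': 0.023, 'tz': 0.01}
0 [0.429 0.26  0.075] x2 {'tx': 0.029, 'tz': -0.018}
20 [0.428 0.262 0.089] x2 {'tx': 0.018, 'tz': -0.021}
40 [0.427 0.269 0.101] x2 {'tx': 0.024, 'tz': -0.014}
60 [0.425 0.28  0.11 ] x2 {'tx': 0.027, 'tz': -0.005}
80 [0.423 0.293 0.114] x2 {'tx': 0.027, 'tz': 0.005}
100 [0.421 0.306 0.114] x2 {'tx': 0.024, 'tz': 0.014}
120 [0.419 0.319 0.11 ] x2 {'tx': 0.018, 'tz': 0.021}
135 [0.417 0.327 0.103] x2 {'tx': 0.008, 'tz': 0.019}
150 [0.416 0.334 0.095] x2 {'tx': 0.003, 'tz': 0.021}
up [0.419 0.316 0.18 ] x3 {'tx': 0.036, 'tz': -0.11}
```

View pics/v1.png

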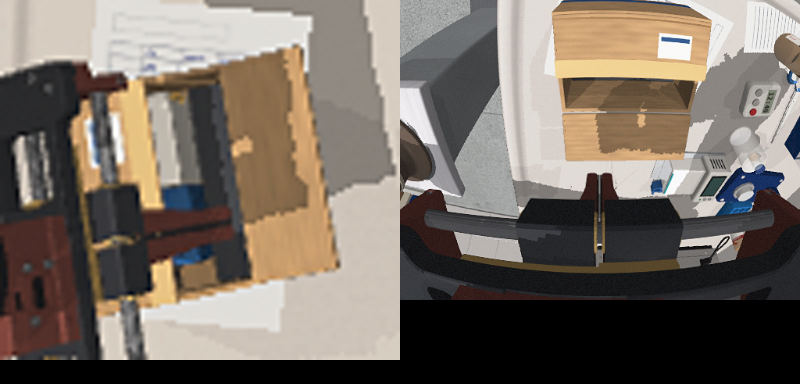

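The upper flap (left panel x 220–340) lies far out; the white part (150–190, 90–185) and blue grip (165–210, 185–265) show under the lower flap's edge. Next is the lower flap.

Emit:
jog_arm(
  rows=[
    {"tx": 0,"ty": 0,"tz": -0.004,"rx": 0.001,"ry": 0.232,"rz": 0.001,"jaw": -1},
    {"tx": 0.001,"ty": 0,"tz": -0.004,"rx": 0.001,"ry": 0.232,"rz": 0.001,"jaw": -1},
    {"tx": 0.001,"ty": 0,"tz": -0.003,"rx": 0.001,"ry": 0.232,"rz": 0.001,"jaw": -1},
    {"tx": 0.002,"ty": 0,"tz": -0.003,"rx": 0.001,"ry": 0.232,"rz": 0.001,"jaw": -1},
    {"tx": 0.002,"ty": 0,"tz": -0.003,"rx": 0.001,"ry": 0.232,"rz": 0.001,"jaw": -1},
    {"tx": 0.002,"ty": 0,"tz": -0.003,"rx": 0.001,"ry": 0.232,"rz": 0.001,"jaw": -1},
    {"tx": 0.003,"ty": 0,"tz": -0.002,"rx": 0.001,"ry": 0.232,"rz": 0.001,"jaw": -1},
    {"tx": 0.003,"ty": 0,"tz": -0.002,"rx": 0.001,"ry": 0.232,"rz": 0.001,"jaw": -1},
    {"tx": 0.003,"ty": 0,"tz": -0.002,"rx": 0.001,"ry": 0.232,"rz": 0.001,"jaw": -1},
    {"tx": -0.035,"ty": 0,"tz": 0.141,"rx": 0,"ry": 0,"rz": 0,"jaw": -1},
  ],
)

```text
t: 6.53
eef_pos: [0.4438, 0.2018, 0.1403]
ee_rot: [[-0.121, 0.99, -0.074], [0.857, 0.142, 0.495], [0.5, -0.004, -0.866]]
contact_force: [2.5, -2.5, -1.2]
finger_gap: 0.0006
gripper_force: 0.0
```

Emit:
jog_arm(
  rows=[
    {"tx": -0.035,"ty": 0,"tz": 0.141,"rx": 0,"ry": 0,"rz": 0,"jaw": -1},
    {"tx": 0,"ty": 0,"tz": 0,"rx": 0,"ry": 0,"rz": 0,"jaw": -1},
    {"tx": 0,"ty": 0,"tz": 0,"rx": 0,"ry": 0,"rz": 0,"jaw": -1},
  ],
)

```text
t: 6.78
eef_pos: [0.4322, 0.2233, 0.1041]
ee_rot: [[-0.142, 0.985, -0.094], [0.856, 0.17, 0.489], [0.497, -0.011, -0.867]]
contact_force: [-0.5, 0.3, 0.0]
finger_gap: 0.0006
gripper_force: 0.0
```

```bash
python3 - <<'E'
from plan import *
p=Plan(); print(CR.T@(p.p-CP),p.R[:,2],get_obs()['contact_force'])
p.go(c(-.03,-.03,.11),down(.172+np.pi/2,.5236),n=1)
E
```

```text
t 6.78 [0.4322 0.2233 0.1041] gap 0.0006
[-0.03306398 -0.03357113  0.10406609] [-0.09378358  0.48857002 -0.86746987] [-0.4575399   0.33166335  0.00086872]
 [0.435 0.227 0.11 ] x1 {'tx': 0.024, 'ty': 0.012, 'tz': -0.014, 'rx': -0.018, 'ry': 0.006, 'rz': -0.013}
```

Emit:
jog_arm(
  rows=[
    {"tx": 0.024,"ty": 0.012,"tz": -0.014,"rx": -0.018,"ry": 0.006,"rz": -0.013,"jaw": -1},
    {"tx": -0.028,"ty": 0,"tz": 0.064,"rx": 0,"ry": 0,"rz": 0,"jaw": -1},
    {"tx": -0.028,"ty": 0,"tz": 0.064,"rx": 0,"ry": 0,"rz": 0,"jaw": -1},
    {"tx": -0.028,"ty": 0,"tz": 0.064,"rx": 0,"ry": 0,"rz": 0,"jaw": -1},
    {"tx": 0,"ty": 0,"tz": 0,"rx": 0,"ry": 0,"rz": 0,"jaw": -1},
    {"tx": 0.023,"ty": 0,"tz": 0.01,"rx": 0,"ry": 0,"rz": 0,"jaw": -1},
    {"tx": 0.023,"ty": 0,"tz": 0.01,"rx": 0,"ry": 0,"rz": 0,"jaw": -1},
    {"tx": 0.023,"ty": 0,"tz": 0.01,"rx": 0,"ry": 0,"rz": 0,"jaw": -1},
    {"tx": 0,"ty": 0,"tz": 0,"rx": 0,"ry": 0,"rz": 0,"jaw": -1},
  ],
)

```text
t: 7.53
eef_pos: [0.433, 0.2528, 0.0626]
ee_rot: [[-0.152, 0.985, -0.079], [0.854, 0.171, 0.492], [0.498, 0.008, -0.867]]
contact_force: [0.2, -0.4, -0.2]
finger_gap: 0.0006
gripper_force: 0.0
```

```bash
python3 - <<'E'
from plan import *
p=Plan(); print(CR.T@(p.p-CP),p.R[:,2],get_obs()['contact_force'])
p.go(c(-.03,-.005,.06),down(.172+np.pi/2,.5236),n=1)
E
```

```text
t 7.53 [0.433  0.2528 0.0626] gap 0.0006
[-0.02720502 -0.0046586   0.06264329] [-0.07889183  0.49197239 -0.86702898] [ 0.23484787 -0.37912753 -0.2280028 ]
 [0.43  0.252 0.06 ] x1 {'tx': -0.006, 'ty': -0.011, 'tz': 0.008, 'rx': 0.013, 'ry': 0.004, 'rz': 0.008}
```

Good; sweep the lower flap round.

Emit:
jog_arm(
  rows=[
    {"tx": 0.025,"ty": 0,"tz": -0.014,"rx": 0,"ry": 0,"rz": 0,"jaw": -1},
    {"tx": 0.025,"ty": 0,"tz": -0.014,"rx": 0,"ry": 0,"rz": 0,"jaw": -1},
    {"tx": 0.018,"ty": 0,"tz": -0.021,"rx": 0,"ry": 0,"rz": 0,"jaw": -1},
    {"tx": 0.018,"ty": 0,"tz": -0.021,"rx": 0,"ry": 0,"rz": 0,"jaw": -1},
    {"tx": 0.024,"ty": 0,"tz": -0.014,"rx": 0,"ry": 0,"rz": 0,"jaw": -1},
    {"tx": 0.024,"ty": 0,"tz": -0.014,"rx": 0,"ry": 0,"rz": 0,"jaw": -1},
    {"tx": 0.027,"ty": 0,"tz": -0.005,"rx": 0,"ry": 0,"rz": 0,"jaw": -1},
    {"tx": 0.027,"ty": 0,"tz": -0.005,"rx": 0,"ry": 0,"rz": 0,"jaw": -1},
    {"tx": 0.027,"ty": 0,"tz": 0.005,"rx": 0,"ry": 0,"rz": 0,"jaw": -1},
    {"tx": 0.027,"ty": 0,"tz": 0.005,"rx": 0,"ry": 0,"rz": 0,"jaw": -1},
  ],
)

```text
t: 8.37
eef_pos: [0.4256, 0.2915, 0.113]
ee_rot: [[-0.15, 0.985, -0.08], [0.854, 0.17, 0.492], [0.499, 0.005, -0.867]]
contact_force: [0.4, -0.2, -1.2]
finger_gap: 0.0005
gripper_force: 0.3
```

Emit:
jog_arm(
  rows=[
    {"tx": 0.024,"ty": 0,"tz": 0.014,"rx": 0,"ry": 0,"rz": 0,"jaw": -1},
    {"tx": 0.024,"ty": 0,"tz": 0.014,"rx": 0,"ry": 0,"rz": 0,"jaw": -1},
    {"tx": 0.018,"ty": 0,"tz": 0.021,"rx": 0,"ry": 0,"rz": 0,"jaw": -1},
    {"tx": 0.018,"ty": 0,"tz": 0.021,"rx": 0,"ry": 0,"rz": 0,"jaw": -1},
    {"tx": 0.008,"ty": 0,"tz": 0.019,"rx": 0,"ry": 0,"rz": 0,"jaw": -1},
    {"tx": 0.008,"ty": 0,"tz": 0.019,"rx": 0,"ry": 0,"rz": 0,"jaw": -1},
    {"tx": 0.003,"ty": 0,"tz": 0.021,"rx": 0,"ry": 0,"rz": 0,"jaw": -1},
    {"tx": 0.003,"ty": 0,"tz": 0.021,"rx": 0,"ry": 0,"rz": 0,"jaw": -1},
    {"tx": 0,"ty": 0,"tz": 0,"rx": 0,"ry": 0,"rz": 0,"jaw": -1},
    {"tx": 0.036,"ty": 0,"tz": -0.11,"rx": 0,"ry": 0,"rz": 0,"jaw": -1},
  ],
)

```text
t: 9.2
eef_pos: [0.4169, 0.3257, 0.1185]
ee_rot: [[-0.148, 0.985, -0.087], [0.854, 0.171, 0.491], [0.499, -0.001, -0.867]]
contact_force: [-0.3, -0.7, 0.5]
finger_gap: 0.0008
gripper_force: 0.0
```

Emit:
jog_arm(
  rows=[
    {"tx": 0.036,"ty": 0,"tz": -0.11,"rx": 0,"ry": 0,"rz": 0,"jaw": -1},
    {"tx": 0.036,"ty": 0,"tz": -0.11,"rx": 0,"ry": 0,"rz": 0,"jaw": -1},
    {"tx": 0,"ty": 0,"tz": -0.1,"rx": 0,"ry": -0.209,"rz": 0,"jaw": -1},
    {"tx": 0,"ty": 0,"tz": 0,"rx": 0,"ry": -0.209,"rz": 0,"jaw": -1},
    {"tx": 0,"ty": 0,"tz": 0,"rx": 0,"ry": -0.209,"rz": 0,"jaw": -1},
    {"tx": 0,"ty": 0,"tz": 0,"rx": 0,"ry": -0.209,"rz": 0,"jaw": -1},
    {"tx": 0,"ty": 0,"tz": 0,"rx": 0,"ry": -0.209,"rz": 0,"jaw": -1},
    {"tx": 0,"ty": 0,"tz": 0,"rx": 0,"ry": 0,"rz": 0,"jaw": -1},
  ],
)

```text
t: 9.87
eef_pos: [0.4207, 0.3079, 0.2014]
ee_rot: [[-0.179, 0.984, 0.008], [0.984, 0.179, -0.001], [-0.003, 0.008, -1.0]]
contact_force: [-0.1, 1.3, 0.8]
finger_gap: 0.0006
gripper_force: 0.0
```

```bash
python3 - <<'E'
from plan import *
p=Plan(); print(CR.T@(p.p-CP),p.R.round(3).tolist())
# yaw tool x to carton -x direction (half-turn) or +x
p.go(R=down(.172),lab='x fwd');p.p=np.array(get_obs()['eef_pos']);p.go(c(-.01,0,.2),lab='centre')
E
```

```text
t 9.87 [0.4207 0.3079 0.2014] gap 0.0006
[-0.0298967   0.05178313  0.20140802] [[-0.179, 0.984, 0.008], [0.984, 0.179, -0.001], [-0.003, 0.008, -1.0]]
x fwd [0.421 0.308 0.201] x14 {'rx': 0.001, 'ry': -0.001, 'rz': 0.226}
centre [0.449 0.26  0.2  ] x2 {'tx': 0.04, 'ty': 0.104, 'tz': 0.003}
```

Emit:
jog_arm(
  rows=[
    {"tx": -0.104,"ty": 0.04,"tz": -0.08,"rx": 0,"ry": 0,"rz": 0,"jaw": -1},
    {"tx": -0.104,"ty": 0.04,"tz": -0.08,"rx": 0,"ry": 0,"rz": 0,"jaw": -1},
    {"tx": 0,"ty": 0,"tz": 0,"rx": 0,"ry": 0,"rz": -0.226,"jaw": 0},
    {"tx": 0,"ty": 0,"tz": 0,"rx": 0,"ry": 0,"rz": -0.226,"jaw": 0},
    {"tx": 0,"ty": 0,"tz": 0,"rx": 0,"ry": 0,"rz": -0.226,"jaw": 0},
    {"tx": 0,"ty": 0,"tz": 0,"rx": 0,"ry": 0,"rz": -0.226,"jaw": 0},
    {"tx": 0,"ty": 0,"tz": 0,"rx": 0,"ry": 0,"rz": -0.226,"jaw": 0},
    {"tx": 0,"ty": 0,"tz": 0,"rx": 0,"ry": 0,"rz": -0.226,"jaw": 0},
    {"tx": 0,"ty": 0,"tz": 0,"rx": 0,"ry": 0,"rz": -0.226,"jaw": 0},
    {"tx": 0,"ty": 0,"tz": 0,"rx": 0,"ry": 0,"rz": -0.226,"jaw": 0},
  ],
)

```text
t: 10.7
eef_pos: [0.4517, 0.2533, 0.2397]
ee_rot: [[-0.881, 0.472, 0.004], [0.472, 0.881, 0.002], [-0.002, 0.004, -1.0]]
contact_force: [-0.3, -0.1, -0.4]
finger_gap: 0.0436
gripper_force: 0.0
```

Emit:
jog_arm(
  rows=[
    {"tx": 0,"ty": 0,"tz": 0,"rx": 0,"ry": 0,"rz": -0.226,"jaw": 0},
    {"tx": 0,"ty": 0,"tz": 0,"rx": 0,"ry": 0,"rz": -0.226,"jaw": 0},
    {"tx": 0,"ty": 0,"tz": 0,"rx": 0,"ry": 0,"rz": -0.226,"jaw": 0},
    {"tx": 0,"ty": 0,"tz": 0,"rx": 0,"ry": 0,"rz": -0.226,"jaw": 0},
    {"tx": 0,"ty": 0,"tz": 0,"rx": 0,"ry": 0,"rz": -0.226,"jaw": 0},
    {"tx": 0,"ty": 0,"tz": 0,"rx": 0,"ry": 0,"rz": -0.18,"jaw": 0},
    {"tx": 0,"ty": 0,"tz": 0,"rx": 0,"ry": 0,"rz": 0,"jaw": 0},
    {"tx": 0,"ty": 0,"tz": 0,"rx": 0,"ry": 0,"rz": 0,"jaw": 0},
  ],
)

```text
t: 11.37
eef_pos: [0.4517, 0.2534, 0.2398]
ee_rot: [[-0.988, -0.154, 0.004], [-0.154, 0.988, 0.002], [-0.004, 0.001, -1.0]]
contact_force: [-0.3, -0.7, 0.4]
finger_gap: 0.0444
gripper_force: 0.0
```

```bash
python3 - <<'E'
from plan import *
p=Plan(); print(CR.T@(p.p-CP),p.R.round(3).tolist(),np.array(get_obs()['joint_pos']).round(0))
b=snap('wrist','wrist2');snap('top','top2')
cv2.imwrite('pics/v2.png',cv2.resize(b[:,:,::-1],(800,600),interpolation=cv2.INTER_CUBIC))
E
```

```text
t 11.37 [0.4517 0.2534 0.2398] gap 0.0444
[-0.00863373 -0.00720606  0.23975128] [[-0.988, -0.154, 0.004], [-0.154, 0.988, 0.002], [-0.004, 0.001, -1.0]] [ 16.  25. -66. 102.  25.  69.  42.]
```

View pics/v2.png

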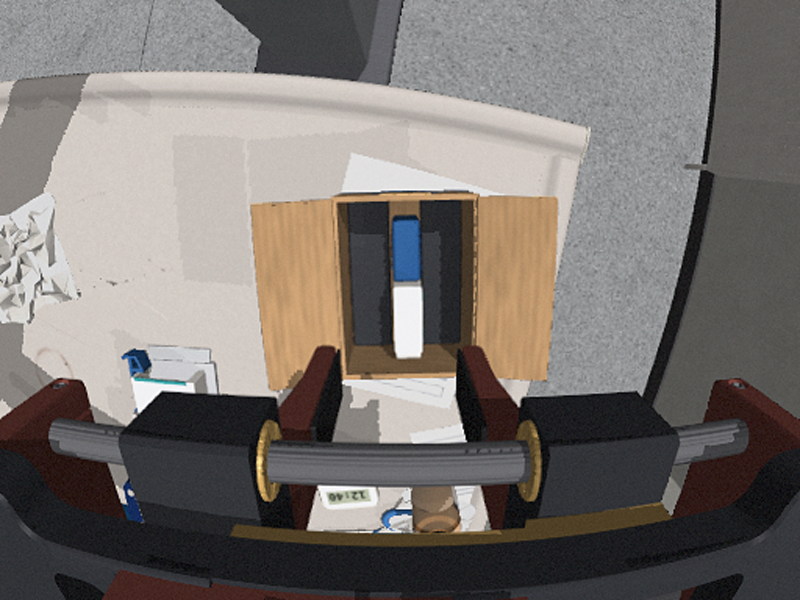

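Both flaps lie out level. The cartridge stands midway: its blue grip spans (392–420, 217–280) and its white part (393–424, 285–357).

```bash
cat > m.py <<'E'
from plan import *
k=1.5625
for n,u,v,z in[('whiteL',394,357,.06),('whiteR',421,358,.06),('whL2',394,287,.06),('whR2',423,287,.06),('blueL',394,218,.044),('blueR',418,218,.044),('blue2',392,278,.044),('blue2R',420,278,.044),('cornL',337,200,.078),('cornR',477,197,.078),('fL',345,377,.078),('fR',457,377,.078)]:
    w=atz('wrist2',u/k,v/k,z); print(n,w.round(4),(CR.T@(w-CP)).round(4))
E
python3 m.py
```

```text
whiteL [0.5203 0.2611 0.06  ] [ 0.0602 -0.0114  0.06  ]
whiteR [0.5179 0.2825 0.06  ] [0.0615 0.0102 0.06  ]
whL2 [0.4636 0.2525 0.06  ] [ 0.0029 -0.0102  0.06  ]
whR2 [0.4602 0.2743 0.06  ] [0.0033 0.0119 0.06  ]
blueL [0.4132 0.2447 0.044 ] [-0.048  -0.0092  0.044 ]
blueR [0.4104 0.263  0.044 ] [-0.0477  0.0093  0.044 ]
blue2 [0.4605 0.2503 0.044 ] [-0.0005 -0.0118  0.044 ]
blue2R [0.4571 0.2722 0.044 ] [-0.0001  0.0104  0.044 ]
cornL [0.4032 0.2031 0.078 ] [-0.0651 -0.0484  0.078 ]
cornR [0.3859 0.2995 0.078 ] [-0.0656  0.0494  0.078 ]
fL [0.5354 0.2253 0.078 ] [ 0.069  -0.0492  0.078 ]
fR [0.5223 0.3107 0.078 ] [0.0707 0.0372 0.078 ]
```

```bash
python3 - <<'E'
from plan import *
p=Plan(); R=down(.172+np.pi)
p.go(c(.022,0,.20),R,lab='align');p.go(c(.022,0,.09),lab='dn');p.go(c(.022,0,.028),n=3,lab='in');p.go(c(.022,0,.16),lab='lift')
p.go([.44,.03,.16],lab='carry');p.go(R=down(.1+np.pi),lab='yaw');p.go([.44,.03,.03],lab='low')
E
```

```text
t 11.47 [0.4517 0.2537 0.24  ] gap 0.0439
align [0.481 0.266 0.2  ] x2 {'tx': -0.061, 'ty': 0.015, 'tz': 0.08, 'ry': 0.005, 'rz': -0.017}
dn [0.481 0.266 0.09 ] x3 {'tz': 0.147}
in [0.481 0.266 0.028] x3 {'tz': 0.083}
lift [0.481 0.266 0.16 ] x4 {'tz': -0.132}
carry [0.44 0.03 0.16] x6 {'tx': 0.054, 'ty': -0.15}
yaw [0.44 0.03 0.16] x1 {'rz': 0.144}
low [0.44 0.03 0.03] x4 {'tz': 0.13}
```

Emit:
jog_arm(
  rows=[
    {"tx": -0.061,"ty": 0.015,"tz": 0.08,"rx": 0,"ry": 0.005,"rz": -0.017,"jaw": 0},
    {"tx": -0.061,"ty": 0.015,"tz": 0.08,"rx": 0,"ry": 0.005,"rz": -0.017,"jaw": 0},
    {"tx": 0,"ty": 0,"tz": 0.147,"rx": 0,"ry": 0,"rz": 0,"jaw": 0},
    {"tx": 0,"ty": 0,"tz": 0.147,"rx": 0,"ry": 0,"rz": 0,"jaw": 0},
    {"tx": 0,"ty": 0,"tz": 0.147,"rx": 0,"ry": 0,"rz": 0,"jaw": 0},
    {"tx": 0,"ty": 0,"tz": 0,"rx": 0,"ry": 0,"rz": 0,"jaw": 0},
    {"tx": 0,"ty": 0,"tz": 0,"rx": 0,"ry": 0,"rz": 0,"jaw": 0},
  ],
)

```text
t: 12.05
eef_pos: [0.4797, 0.2663, 0.0894]
ee_rot: [[-0.985, -0.174, -0.003], [-0.174, 0.985, -0.001], [0.003, -0.001, -1.0]]
contact_force: [-0.5, 0.5, 0.3]
finger_gap: 0.0437
gripper_force: 0.0
```

```bash
python3 - <<'E'
from plan import *
p=Plan(); R=down(.172+np.pi);print(CR.T@(p.p-CP),np.array(get_obs()['joint_pos']).round(0))
p.go(c(.022,0,.09),R,n=1,lab='fix');p.go(c(.022,0,.028),n=3,lab='in')
E
```

```text
t 12.05 [0.4797 0.2663 0.0894] gap 0.0437
[0.02109238 0.00065335 0.08938139] [  7.  37. -56. 107.  37.  57.  34.]
fix [0.481 0.266 0.09 ] x1 {'tx': -0.004, 'ty': -0.003, 'tz': -0.002, 'rx': -0.002, 'ry': -0.006, 'rz': 0.006}
in [0.481 0.266 0.028] x3 {'tz': 0.083}
```

Emit:
jog_arm(
  rows=[
    {"tx": -0.004,"ty": -0.003,"tz": 0,"rx": 0,"ry": -0.006,"rz": 0.006,"jaw": 0},
    {"tx": 0,"ty": 0,"tz": 0.082,"rx": 0,"ry": 0,"rz": 0,"jaw": 0},
    {"tx": 0,"ty": 0,"tz": 0.082,"rx": 0,"ry": 0,"rz": 0,"jaw": 0},
    {"tx": 0,"ty": 0,"tz": 0.082,"rx": 0,"ry": 0,"rz": 0,"jaw": 0},
    {"tx": 0,"ty": 0,"tz": 0,"rx": 0,"ry": 0,"rz": 0,"jaw": 0},
    {"tx": 0,"ty": 0,"tz": 0,"rx": 0,"ry": 0,"rz": 0,"jaw": -1},
    {"tx": 0,"ty": 0,"tz": 0,"rx": 0,"ry": 0,"rz": 0,"jaw": -1},
    {"tx": 0,"ty": 0,"tz": 0,"rx": 0,"ry": 0,"rz": 0,"jaw": -1},
    {"tx": 0,"ty": 0,"tz": 0,"rx": 0,"ry": 0,"rz": 0,"jaw": -1},
    {"tx": 0,"ty": 0,"tz": 0,"rx": 0,"ry": 0,"rz": 0,"jaw": -1},
  ],
  force=25,
)

```text
t: 12.88
eef_pos: [0.483, 0.2665, 0.0302]
ee_rot: [[-0.985, -0.171, 0.006], [-0.171, 0.985, 0.001], [-0.006, -0.0, -1.0]]
contact_force: [-0.8, -1.2, 7.4]
finger_gap: 0.022
gripper_force: 25.0
```

Emit:
jog_arm(
  rows=[
    {"tx": 0,"ty": 0,"tz": 0,"rx": 0,"ry": 0,"rz": 0,"jaw": -1},
    {"tx": 0,"ty": 0,"tz": -0.05,"rx": 0,"ry": 0,"rz": 0,"jaw": -1},
    {"tx": 0,"ty": 0,"tz": -0.1,"rx": 0,"ry": 0,"rz": 0,"jaw": -1},
  ],
)

```text
t: 13.13
eef_pos: [0.4806, 0.2649, 0.0653]
ee_rot: [[-0.985, -0.172, -0.0], [-0.172, 0.985, -0.002], [0.001, -0.002, -1.0]]
contact_force: [0.6, -0.4, -1.4]
finger_gap: 0.0219
gripper_force: 25.0
```

Emit:
jog_arm(
  rows=[
    {"tx": 0,"ty": 0,"tz": -0.13,"rx": 0,"ry": 0,"rz": 0,"jaw": -1},
    {"tx": 0,"ty": 0,"tz": -0.13,"rx": 0,"ry": 0,"rz": 0,"jaw": -1},
    {"tx": 0,"ty": 0,"tz": -0.13,"rx": 0,"ry": 0,"rz": 0,"jaw": -1},
    {"tx": 0.054,"ty": -0.15,"tz": 0,"rx": 0,"ry": 0,"rz": 0,"jaw": -1},
    {"tx": 0.054,"ty": -0.15,"tz": 0,"rx": 0,"ry": 0,"rz": 0,"jaw": -1},
    {"tx": 0.054,"ty": -0.15,"tz": 0,"rx": 0,"ry": 0,"rz": 0,"jaw": -1},
    {"tx": 0.054,"ty": -0.15,"tz": 0,"rx": 0,"ry": 0,"rz": 0,"jaw": -1},
    {"tx": 0.054,"ty": -0.15,"tz": 0,"rx": 0,"ry": 0,"rz": 0,"jaw": -1},
    {"tx": 0.054,"ty": -0.15,"tz": 0,"rx": 0,"ry": 0,"rz": 0,"jaw": -1},
    {"tx": 0,"ty": 0,"tz": 0,"rx": 0,"ry": 0,"rz": 0.144,"jaw": -1},
  ],
)

```text
t: 13.97
eef_pos: [0.4387, 0.0199, 0.1628]
ee_rot: [[-0.996, -0.089, -0.0], [-0.089, 0.996, -0.005], [0.001, -0.005, -1.0]]
contact_force: [0.1, -0.0, -2.4]
finger_gap: 0.0219
gripper_force: 25.0
```

Emit:
jog_arm(
  rows=[
    {"tx": 0,"ty": 0,"tz": 0.15,"rx": 0,"ry": 0,"rz": 0,"jaw": -1},
    {"tx": 0,"ty": 0,"tz": 0.15,"rx": 0,"ry": 0,"rz": 0,"jaw": -1},
    {"tx": 0,"ty": 0,"tz": 0.05,"rx": 0,"ry": 0,"rz": 0,"jaw": -1},
    {"tx": 0,"ty": 0,"tz": 0,"rx": 0,"ry": 0,"rz": 0,"jaw": -1},
    {"tx": 0,"ty": 0,"tz": 0,"rx": 0,"ry": 0,"rz": 0,"jaw": -1},
  ],
)

```text
t: 14.38
eef_pos: [0.4406, 0.031, 0.0765]
ee_rot: [[-0.995, -0.102, 0.003], [-0.102, 0.995, 0.0], [-0.003, 0.0, -1.0]]
contact_force: [0.4, 0.4, -1.1]
finger_gap: 0.022
gripper_force: 25.0
```

```bash
python3 - <<'E'
from plan import *
p=Plan(); print(p.R.round(3).tolist(),np.array(get_obs()['joint_pos']).round(0))
p.go([.44,.03,.045],down(.1+np.pi));p.go([.44,.03,.0275],n=3)
E
```

```text
t 14.38 [0.4406 0.031  0.0765] gap 0.022
[[-0.995, -0.102, 0.003], [-0.102, 0.995, 0.0], [-0.003, 0.0, -1.0]] [ 37.  29. -59. 122.  35.  47.  52.]
 [0.44  0.03  0.045] x1 {'tx': 0.003, 'ty': -0.004, 'tz': 0.126, 'ry': 0.005, 'rz': 0.003}
 [0.44  0.03  0.028] x3 {'tz': 0.023}
```

Emit:
jog_arm(
  rows=[
    {"tx": 0,"ty": 0,"tz": 0.1,"rx": 0,"ry": 0,"rz": 0,"jaw": -1},
    {"tx": 0,"ty": 0,"tz": 0.05,"rx": 0,"ry": 0,"rz": 0,"jaw": -1},
    {"tx": 0,"ty": 0,"tz": 0.025,"rx": 0,"ry": 0,"rz": 0,"jaw": -1},
    {"tx": 0,"ty": 0,"tz": 0.015,"rx": 0,"ry": 0,"rz": 0,"jaw": -1},
    {"tx": 0,"ty": 0,"tz": 0,"rx": 0,"ry": 0,"rz": 0,"jaw": -1},
    {"tx": 0,"ty": 0,"tz": 0,"rx": 0,"ry": 0,"rz": 0,"jaw": -1},
  ],
)

```text
t: 14.88
eef_pos: [0.4416, 0.0307, 0.0294]
ee_rot: [[-0.995, -0.101, 0.005], [-0.101, 0.995, 0.0], [-0.005, -0.0, -1.0]]
contact_force: [0.2, 0.0, -1.2]
finger_gap: 0.0218
gripper_force: 25.0
```

Emit:
jog_arm(
  rows=[
    {"tx": 0,"ty": 0,"tz": 0.006,"rx": 0,"ry": 0,"rz": 0,"jaw": -1},
    {"tx": 0,"ty": 0,"tz": 0.006,"rx": 0,"ry": 0,"rz": 0,"jaw": -1},
    {"tx": 0,"ty": 0,"tz": 0,"rx": 0,"ry": 0,"rz": 0,"jaw": -1},
  ],
)

```text
t: 15.13
eef_pos: [0.4415, 0.0304, 0.0261]
ee_rot: [[-0.995, -0.1, 0.005], [-0.1, 0.995, -0.0], [-0.005, -0.001, -1.0]]
contact_force: [-1.6, -0.5, 5.6]
finger_gap: 0.0218
gripper_force: 25.0
```

Emit:
jog_arm(
  rows=[
    {"tx": 0,"ty": 0,"tz": 0,"rx": 0,"ry": 0,"rz": 0,"jaw": 0},
    {"tx": 0,"ty": 0,"tz": 0,"rx": 0,"ry": 0,"rz": 0,"jaw": 0},
    {"tx": 0,"ty": 0,"tz": 0,"rx": 0,"ry": 0,"rz": 0,"jaw": 0},
    {"tx": 0,"ty": 0,"tz": 0,"rx": 0,"ry": 0,"rz": 0,"jaw": 0},
    {"tx": 0,"ty": 0,"tz": -0.13,"rx": 0,"ry": 0,"rz": 0,"jaw": 0},
    {"tx": 0,"ty": 0,"tz": -0.15,"rx": 0,"ry": 0,"rz": 0,"jaw": 0},
    {"tx": 0.02,"ty": 0.12,"tz": -0.04,"rx": 0,"ry": 0,"rz": 0,"jaw": -1},
    {"tx": 0.02,"ty": 0.12,"tz": 0,"rx": 0,"ry": 0,"rz": 0,"jaw": -1},
    {"tx": 0,"ty": 0,"tz": 0,"rx": 0,"ry": 0,"rz": 0,"jaw": -1},
    {"tx": 0,"ty": 0,"tz": 0,"rx": 0,"ry": 0,"rz": 0,"jaw": -1},
  ],
)

```text
t: 15.97
eef_pos: [0.4244, 0.0902, 0.1057]
ee_rot: [[-0.995, -0.103, 0.004], [-0.103, 0.995, -0.0], [-0.004, -0.001, -1.0]]
contact_force: [0.2, -0.9, -1.1]
finger_gap: 0.0207
gripper_force: 0.0
```

```bash
python3 - <<'E'
from plan import *
p=Plan(); a=snap('top','top3');b=snap('wrist','wrist3')
x=cv2.resize(a[130:290,150:300,::-1],(400,427),interpolation=cv2.INTER_CUBIC)
im=np.zeros((427,800,3),np.uint8);im[:427,:400]=x;im[:300,400:]=cv2.resize(b[:,:,::-1],(400,300));cv2.imwrite('pics/v3.png',im)
E
```

```text
t 15.97 [0.4244 0.0902 0.1057] gap 0.0207
```

View pics/v3.png

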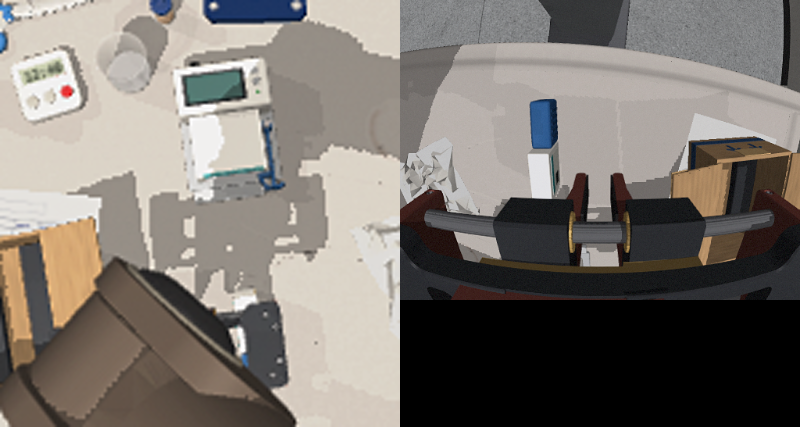

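The cartridge stands alone on the worktop (right panel 530–557, 98–200), label face toward +y. I'll push it over to −y.

Emit:
jog_arm(
  rows=[
    {"tx": 0,"ty": 0,"tz": 0.12,"rx": 0,"ry": 0,"rz": 0,"jaw": -1},
    {"tx": 0,"ty": 0,"tz": 0.12,"rx": 0,"ry": 0,"rz": 0,"jaw": -1},
    {"tx": 0,"ty": 0,"tz": 0,"rx": 0,"ry": 0,"rz": 0,"jaw": -1},
    {"tx": 0,"ty": -0.08,"tz": 0,"rx": 0,"ry": 0,"rz": 0,"jaw": -1},
    {"tx": 0,"ty": -0.03,"tz": 0,"rx": 0,"ry": 0,"rz": 0,"jaw": -1},
    {"tx": 0,"ty": -0.03,"tz": 0,"rx": 0,"ry": 0,"rz": 0,"jaw": -1},
    {"tx": 0,"ty": -0.03,"tz": 0,"rx": 0,"ry": 0,"rz": 0,"jaw": -1},
    {"tx": 0,"ty": -0.03,"tz": 0,"rx": 0,"ry": 0,"rz": 0,"jaw": -1},
    {"tx": 0,"ty": -0.03,"tz": 0,"rx": 0,"ry": 0,"rz": 0,"jaw": -1},
    {"tx": 0,"ty": -0.03,"tz": 0,"rx": 0,"ry": 0,"rz": 0,"jaw": -1},
  ],
)

```text
t: 16.9
eef_pos: [0.4316, 0.0237, 0.0457]
ee_rot: [[-0.995, -0.1, 0.004], [-0.1, 0.995, -0.0], [-0.004, -0.001, -1.0]]
contact_force: [0.8, 1.4, -0.2]
finger_gap: 0.0003
gripper_force: 0.0
```

Emit:
jog_arm(
  rows=[
    {"tx": 0,"ty": -0.03,"tz": 0,"rx": 0,"ry": 0,"rz": 0,"jaw": -1},
    {"tx": 0,"ty": -0.03,"tz": 0,"rx": 0,"ry": 0,"rz": 0,"jaw": -1},
    {"tx": 0,"ty": -0.03,"tz": 0,"rx": 0,"ry": 0,"rz": 0,"jaw": -1},
    {"tx": 0,"ty": 0,"tz": -0.1,"rx": 0,"ry": 0,"rz": 0,"jaw": -1},
    {"tx": 0,"ty": 0,"tz": -0.15,"rx": 0,"ry": 0,"rz": 0,"jaw": -1},
    {"tx": 0,"ty": 0,"tz": -0.15,"rx": 0,"ry": 0,"rz": 0,"jaw": 0.2},
    {"tx": 0,"ty": 0,"tz": -0.15,"rx": 0,"ry": 0,"rz": 0,"jaw": 0.2},
    {"tx": 0,"ty": 0,"tz": 0,"rx": 0,"ry": 0,"rz": 0,"jaw": 0.2},
    {"tx": 0,"ty": 0,"tz": 0,"rx": 0,"ry": 0,"rz": 0,"jaw": 0.2},
    {"tx": 0,"ty": 0,"tz": 0,"rx": 0,"ry": 0,"rz": 0,"jaw": 0.2},
  ],
)

```text
t: 17.73
eef_pos: [0.4328, 0.0012, 0.1824]
ee_rot: [[-0.995, -0.1, 0.003], [-0.1, 0.995, -0.001], [-0.003, -0.001, -1.0]]
contact_force: [-0.9, 0.3, -0.1]
finger_gap: 0.03
gripper_force: 0.0
```

```bash
python3 - <<'E'
from plan import *
p=Plan(); print(p.R.round(3).tolist());b=snap('wrist','wrist4'); a=snap('top','top4')
cv2.imwrite('pics/v4.png',cv2.resize(b[:,:,::-1],(800,600),interpolation=cv2.INTER_CUBIC))
E
```

```text
t 17.73 [0.4328 0.0012 0.1824] gap 0.03
[[-0.995, -0.1, 0.003], [-0.1, 0.995, -0.001], [-0.003, -0.001, -1.0]]
```

View pics/v4.png

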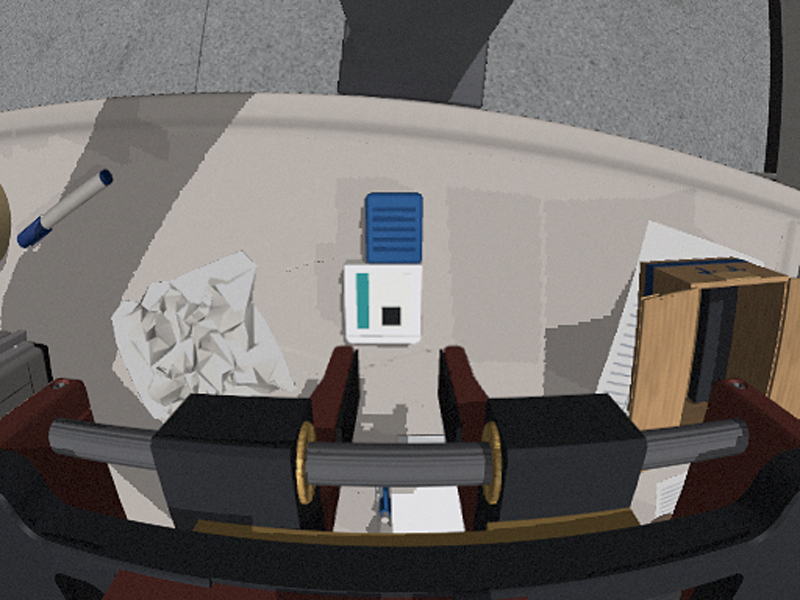

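Label up and lying free: the blue grip spans (366–421, 194–262), the white part (345–421, 265–343), with the step on the −y side. Next I fly over the reader for an accurate look at its mouth.

Emit:
jog_arm(
  rows=[
    {"tx": -0.153,"ty": 0.011,"tz": -0.027,"rx": 0,"ry": 0,"rz": 0,"jaw": 0.4},
    {"tx": -0.153,"ty": 0.011,"tz": -0.027,"rx": 0,"ry": 0,"rz": 0,"jaw": 0.4},
    {"tx": -0.153,"ty": 0.011,"tz": -0.027,"rx": 0,"ry": 0,"rz": 0,"jaw": 0.4},
    {"tx": -0.153,"ty": 0.011,"tz": -0.027,"rx": 0,"ry": 0,"rz": 0,"jaw": 0.4},
    {"tx": -0.153,"ty": 0.011,"tz": -0.027,"rx": 0,"ry": 0,"rz": 0,"jaw": 0.4},
    {"tx": -0.153,"ty": 0.011,"tz": -0.027,"rx": 0,"ry": 0,"rz": 0,"jaw": 0.4},
    {"tx": 0,"ty": 0,"tz": 0,"rx": 0,"ry": 0,"rz": 0,"jaw": 0.4},
    {"tx": 0,"ty": 0,"tz": 0,"rx": 0,"ry": 0,"rz": 0,"jaw": 0.4},
  ],
)

```text
t: 18.5
eef_pos: [0.6601, 0.0433, 0.2214]
ee_rot: [[-0.995, -0.102, -0.0], [-0.102, 0.995, 0.002], [-0.0, 0.002, -1.0]]
contact_force: [0.2, 0.6, 0.3]
finger_gap: 0.0613
gripper_force: 0.0
```

```bash
python3 - <<'E'
from plan import *
p=Plan(); print(p.R.round(3).tolist(),np.array(get_obs()['joint_pos']).round(0));b=snap('wrist','wrist5')
cv2.imwrite('pics/v5.png',cv2.resize(b[60:360,120:400,::-1],(784,588),interpolation=cv2.INTER_CUBIC) if 0 else cv2.resize(b[:,:,::-1],(800,600),interpolation=cv2.INTER_CUBIC))
k=1.5625
for n,u,v in[('b0L',366,194),('b0R',421,194),('b1L',366,262),('b1R',421,262),('w0L',345,265),('w0R',421,265),('w1L',346,342),('w1R',421,342)]: print(n,atz('wrist4',u/k,v/k,.022).round(4))
E
```

```text
t 18.5 [0.6601 0.0433 0.2214] gap 0.0613
[[-0.995, -0.102, -0.0], [-0.102, 0.995, 0.002], [-0.0, 0.002, -1.0]] [ 27.  39. -58.  83.  33.  76.  63.]
b0L [ 0.3755 -0.0267  0.022 ]
b0R [0.3718 0.0111 0.022 ]
b1L [ 0.4234 -0.0226  0.022 ]
b1R [0.4196 0.0162 0.022 ]
w0L [ 0.427  -0.0373  0.022 ]
w0R [0.4218 0.0165 0.022 ]
w1L [ 0.4852 -0.0326  0.022 ]
w1R [0.4795 0.023  0.022 ]
```

View pics/v5.png

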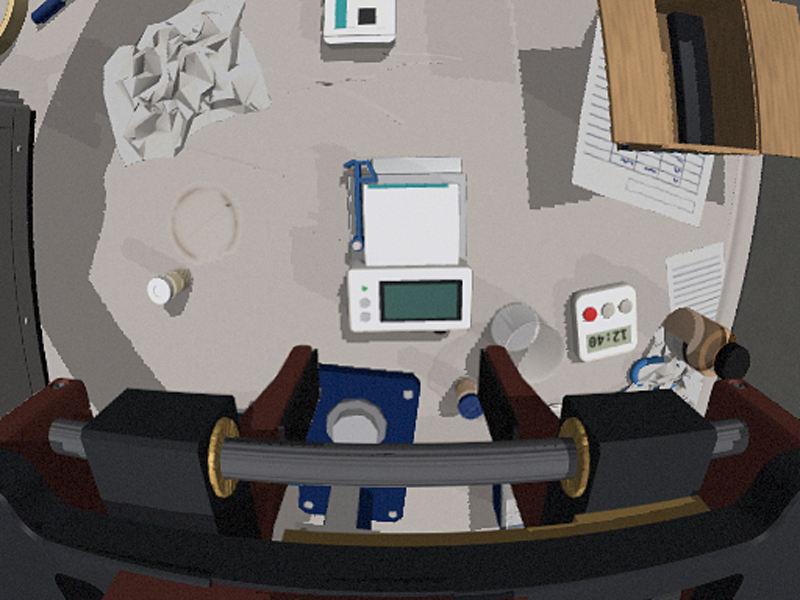

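The reader shows from above: chin edge (373–462, 158), roof edge with teal stripe (366–460, 185), catch blue at left (345–375, 160–250). I'll enlarge it.

```bash
python3 - <<'E'
import cv2
b=cv2.imread('pics/wrist5.png')[95:220,210:310]
cv2.imwrite('pics/v6.png',cv2.resize(b,None,fx=4.8,fy=4.8,interpolation=cv2.INTER_CUBIC))
E
```

```text
(no output)
```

View pics/v6.png

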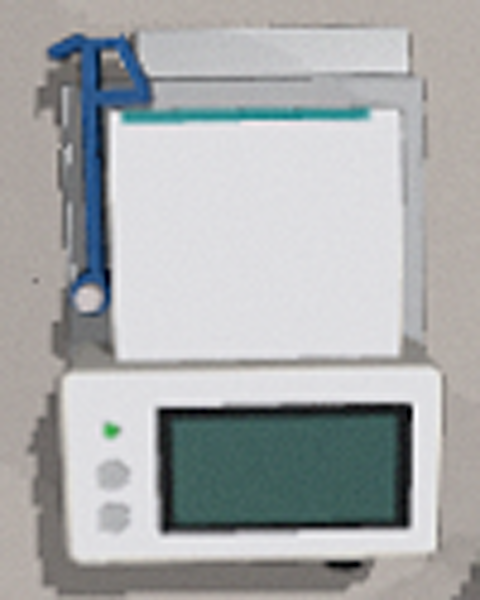

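```bash
python3 - <<'E'
from plan import *
W=lambda u,v,z: atz('wrist5',210+u/4.8,95+v/4.8,z)
P={}
for n,u,v,z in[('chinL',138,32,0),('chinR',408,30,0),('floorL',140,75,.006),('floorR',408,75,.006),('roofNL',106,110,.037),('roofNR',404,109,.037),('roofFL',118,360,.037),('roofFR',401,358,.037),('houNL',63,375,.049),('houNR',442,368,.049),('houFL',70,560,.049),('houFR',438,553,.049),('wallNR',424,78,.03),('wallFR',424,345,.03)]:
    P[n]=W(u,v,z);print(n,P[n].round(4))
for a in('chin','floor','roofN','roofF','houN','houF'):
    d=P[a+'L']-P[a+'R'];print(a,'w',round(np.linalg.norm(d)*1e3,1),'mid',((P[a+'L']+P[a+'R'])/2).round(4),'yaw',round(np.arctan2(d[0],-d[1]),3))
for s in'LR':
  for a,b in(('roofN','roofF'),('houN','houF')):
    d=P[b+s]-P[a+s];print(a,s,'yaw',round(np.arctan2(d[1],d[0]),3),round(np.linalg.norm(d)*1e3,1))
E
```

```text
chinL [0.5757 0.0148 0.    ]
chinR [0.5672 0.0862 0.    ]
floorL [0.5872 0.0167 0.006 ]
floorR [0.5795 0.0868 0.006 ]
roofNL [0.5964 0.0109 0.037 ]
roofNR [0.5885 0.0826 0.037 ]
roofFL [0.6577 0.0194 0.037 ]
roofFR [0.65   0.0894 0.037 ]
houNL [0.6602 0.0071 0.049 ]
houNR [0.6492 0.0978 0.049 ]
houFL [0.707  0.0123 0.049 ]
houFR [0.696  0.1036 0.049 ]
wallNR [0.5802 0.0876 0.03  ]
wallFR [0.6473 0.0959 0.03  ]
chin w 72.0 mid [0.5714 0.0505 0.    ] yaw 0.118
floor w 70.5 mid [0.5833 0.0518 0.006 ] yaw 0.109
roofN w 72.1 mid [0.5925 0.0467 0.037 ] yaw 0.11
roofF w 70.4 mid [0.6538 0.0544 0.037 ] yaw 0.11
houN w 91.4 mid [0.6547 0.0525 0.049 ] yaw 0.121
houF w 92.0 mid [0.7015 0.0579 0.049 ] yaw 0.12
roofN L yaw 0.138 61.9
houN L yaw 0.11 47.0
roofN R yaw 0.111 61.8
houN R yaw 0.122 47.1
```

```bash
cat > blue.py <<'E'
from plan import *
def grip(f,z=.022):
    im=cv2.imread(f'pics/{f}.png').astype(int);b,g,r=im[...,0],im[...,1],im[...,2]
    m=((b>r+50)&(b>90)&(b>g+25)).astype(np.uint8); m=cv2.morphologyEx(m,cv2.MORPH_CLOSE,np.ones((5,5)))
    n,l,s,ce=cv2.connectedComponentsWithStats(m)
    for i in range(1,n):
        if 600<s[i,4]<6000:
            ct=cv2.findContours((l==i).astype(np.uint8),0,1)[0][0]
            w=np.array([atz(f,*q[0],z)[:2] for q in ct],np.float32)
            print(f,s[i],[np.round(v,4) for v in cv2.minAreaRect(w)])
E
python3 - <<'E'
from blue import *
grip('wrist4')
m=json.load(open('pics/wrist5.json'));R=cv2.Rodrigues(np.array(m['rvec']))[0];print('cam5',-R.T@np.array(m['tvec']).ravel())
p=Plan();R=down(.1+np.pi);p.go([.3877,-.0065,.20],R);p.go([.3877,-.0065,.06]);p.go([.3877,-.0065,.004])
E
```

```text
wrist4 [ 235  124   35   44 1535] [array([ 0.3971, -0.0054]), array([0.0475, 0.0376]), np.float64(5.5599)]
cam5 [0.58777957 0.03565177 0.38436204]
t 18.55 [0.6589 0.0428 0.2217] gap 0.0615
 [ 0.388 -0.006  0.2  ] x7 {'tx': 0.157, 'ty': -0.012, 'tz': 0.012, 'rz': 0.001}
 [ 0.388 -0.006  0.06 ] x4 {'tz': 0.14}
 [ 0.388 -0.006  0.004] x2 {'tz': 0.112}
```

Emit:
jog_arm(
  rows=[
    {"tx": 0.157,"ty": -0.012,"tz": 0.012,"rx": 0,"ry": 0,"rz": 0,"jaw": 0.4},
    {"tx": 0.157,"ty": -0.012,"tz": 0.012,"rx": 0,"ry": 0,"rz": 0,"jaw": 0.4},
    {"tx": 0.157,"ty": -0.012,"tz": 0.012,"rx": 0,"ry": 0,"rz": 0,"jaw": 0.4},
    {"tx": 0.157,"ty": -0.012,"tz": 0.012,"rx": 0,"ry": 0,"rz": 0,"jaw": 0.4},
    {"tx": 0.157,"ty": -0.012,"tz": 0.012,"rx": 0,"ry": 0,"rz": 0,"jaw": 0.4},
    {"tx": 0.157,"ty": -0.012,"tz": 0.012,"rx": 0,"ry": 0,"rz": 0,"jaw": 0.4},
    {"tx": 0.157,"ty": -0.012,"tz": 0.012,"rx": 0,"ry": 0,"rz": 0,"jaw": 0.4},
    {"tx": 0,"ty": 0,"tz": 0.14,"rx": 0,"ry": 0,"rz": 0,"jaw": 0.4},
    {"tx": 0,"ty": 0,"tz": 0.14,"rx": 0,"ry": 0,"rz": 0,"jaw": 0.4},
    {"tx": 0,"ty": 0,"tz": 0.14,"rx": 0,"ry": 0,"rz": 0,"jaw": 0.4},
  ],
)

```text
t: 19.38
eef_pos: [0.3905, -0.0115, 0.0972]
ee_rot: [[-0.996, -0.091, 0.006], [-0.091, 0.996, -0.005], [-0.005, -0.005, -1.0]]
contact_force: [0.4, -0.6, 0.4]
finger_gap: 0.0616
gripper_force: 0.0
```

Emit:
jog_arm(
  rows=[
    {"tx": 0,"ty": 0,"tz": 0,"rx": 0,"ry": 0,"rz": 0,"jaw": 0.4},
    {"tx": 0,"ty": 0,"tz": 0,"rx": 0,"ry": 0,"rz": 0,"jaw": 0.4},
  ],
)

```text
t: 19.55
eef_pos: [0.3899, -0.0061, 0.0972]
ee_rot: [[-0.995, -0.103, -0.001], [-0.103, 0.995, 0.001], [0.001, 0.001, -1.0]]
contact_force: [0.7, -0.6, 0.1]
finger_gap: 0.0615
gripper_force: 0.0
```

```bash
python3 - <<'E'
from plan import *
p=Plan();R=down(.1+np.pi);print(p.R.round(3).tolist(),np.array(get_obs()['joint_pos']).round(0));p.go([.3877,-.006,.05],R);p.go([.3877,-.006,.004])
E
```

```text
t 19.55 [ 0.3899 -0.0061  0.0972] gap 0.0615
[[-0.995, -0.103, -0.001], [-0.103, 0.995, 0.001], [0.001, 0.001, -1.0]] [ 49.  23. -64. 127.  29.  46.  61.]
 [ 0.388 -0.006  0.05 ] x2 {'tx': 0.004, 'ty': 0.001, 'tz': 0.094, 'rx': 0.001, 'ry': -0.001, 'rz': 0.003}
 [ 0.388 -0.006  0.004] x2 {'tz': 0.092}
```

Emit:
jog_arm(
  rows=[
    {"tx": 0.004,"ty": 0,"tz": 0.12,"rx": 0,"ry": 0,"rz": 0,"jaw": 0.4},
    {"tx": 0.004,"ty": 0,"tz": 0.12,"rx": 0,"ry": 0,"rz": 0,"jaw": 0.4},
    {"tx": 0,"ty": 0,"tz": 0.08,"rx": 0,"ry": 0,"rz": 0,"jaw": 0.4},
    {"tx": 0,"ty": 0,"tz": 0.046,"rx": 0,"ry": 0,"rz": 0,"jaw": 0.4},
    {"tx": 0,"ty": 0,"tz": 0,"rx": 0,"ry": 0,"rz": 0,"jaw": 0.4},
    {"tx": 0,"ty": 0,"tz": 0,"rx": 0,"ry": 0,"rz": 0,"jaw": -1},
    {"tx": 0,"ty": 0,"tz": 0,"rx": 0,"ry": 0,"rz": 0,"jaw": -1},
    {"tx": 0,"ty": 0,"tz": 0,"rx": 0,"ry": 0,"rz": 0,"jaw": -1},
    {"tx": 0,"ty": 0,"tz": 0,"rx": 0,"ry": 0,"rz": 0,"jaw": -1},
    {"tx": 0,"ty": 0,"tz": 0,"rx": 0,"ry": 0,"rz": 0,"jaw": -1},
  ],
  force=25,
)

```text
t: 20.38
eef_pos: [0.3917, -0.0067, 0.0075]
ee_rot: [[-0.995, -0.1, 0.006], [-0.1, 0.995, -0.0], [-0.006, -0.001, -1.0]]
contact_force: [-1.5, -0.5, 12.8]
finger_gap: 0.0398
gripper_force: 25.0
```

Emit:
jog_arm(
  rows=[
    {"tx": 0,"ty": 0,"tz": 0,"rx": 0,"ry": 0,"rz": 0,"jaw": 0.4},
    {"tx": 0,"ty": 0,"tz": 0,"rx": 0,"ry": 0,"rz": 0,"jaw": 0.4},
    {"tx": 0,"ty": 0,"tz": 0,"rx": 0,"ry": 0,"rz": 0,"jaw": 0.4},
    {"tx": -0.1,"ty": 0,"tz": -0.15,"rx": 0,"ry": 0,"rz": 0,"jaw": 0.4},
    {"tx": -0.1,"ty": 0,"tz": -0.15,"rx": 0,"ry": 0,"rz": 0,"jaw": 0.4},
    {"tx": 0,"ty": 0,"tz": -0.15,"rx": 0,"ry": 0,"rz": 0,"jaw": 0.4},
    {"tx": 0,"ty": 0,"tz": -0.15,"rx": 0,"ry": 0,"rz": 0,"jaw": 0.4},
    {"tx": 0,"ty": 0,"tz": 0,"rx": 0,"ry": 0,"rz": 0,"jaw": 0.4},
    {"tx": 0,"ty": 0,"tz": 0,"rx": 0,"ry": 0,"rz": 0,"jaw": 0.4},
    {"tx": 0,"ty": 0,"tz": 0,"rx": 0,"ry": 0,"rz": 0,"jaw": 0.4},
  ],
)

```text
t: 21.22
eef_pos: [0.4358, -0.0026, 0.1504]
ee_rot: [[-0.995, -0.1, 0.003], [-0.1, 0.995, -0.0], [-0.003, -0.001, -1.0]]
contact_force: [-0.3, -0.7, -0.5]
finger_gap: 0.0615
gripper_force: 0.0
```

```bash
python3 - <<'E'
from blue import *
p=Plan();print(p.R.round(3).tolist());snap('wrist','wrist6');grip('wrist6')
p.go([.3877,-.006,.05],down(.1+np.pi))
E
```

```text
t 21.22 [ 0.4358 -0.0026  0.1504] gap 0.0615
[[-0.995, -0.1, 0.003], [-0.1, 0.995, -0.0], [-0.003, -0.001, -1.0]]
wrist6 [ 236  123   40   49 1927] [array([ 0.3976, -0.0056]), array([0.0479, 0.0386]), np.float64(5.6603)]
 [ 0.388 -0.006  0.05 ] x3 {'tx': 0.065, 'ty': 0.002, 'tz': 0.134, 'ry': 0.002}
```

Emit:
jog_arm(
  rows=[
    {"tx": 0.065,"ty": 0.002,"tz": 0.134,"rx": 0,"ry": 0,"rz": 0,"jaw": 0.4},
    {"tx": 0.065,"ty": 0.002,"tz": 0.134,"rx": 0,"ry": 0,"rz": 0,"jaw": 0.4},
    {"tx": 0.065,"ty": 0.002,"tz": 0.134,"rx": 0,"ry": 0,"rz": 0,"jaw": 0.4},
    {"tx": 0,"ty": 0,"tz": 0,"rx": 0,"ry": 0,"rz": 0,"jaw": 0.4},
    {"tx": 0,"ty": 0,"tz": 0.1,"rx": 0,"ry": 0,"rz": 0,"jaw": 0.4},
    {"tx": 0,"ty": 0,"tz": 0.064,"rx": 0,"ry": 0,"rz": 0,"jaw": 0.4},
    {"tx": 0,"ty": 0,"tz": 0,"rx": 0,"ry": 0,"rz": 0,"jaw": 0.4},
    {"tx": 0,"ty": 0,"tz": 0,"rx": 0,"ry": 0,"rz": 0,"jaw": 0.4},
  ],
  force=45,
)

```text
t: 21.93
eef_pos: [0.3879, -0.0046, 0.0092]
ee_rot: [[-0.995, -0.102, 0.002], [-0.102, 0.995, 0.001], [-0.002, 0.001, -1.0]]
contact_force: [-0.9, -0.1, 0.9]
finger_gap: 0.0615
gripper_force: 0.0
```

Close and lift a little, then check.

Emit:
jog_arm(
  rows=[
    {"tx": 0,"ty": -0.009,"tz": 0,"rx": 0,"ry": 0,"rz": 0,"jaw": -1},
    {"tx": 0,"ty": 0,"tz": 0,"rx": 0,"ry": 0,"rz": 0,"jaw": -1},
    {"tx": 0,"ty": 0,"tz": 0,"rx": 0,"ry": 0,"rz": 0,"jaw": -1},
    {"tx": 0,"ty": 0,"tz": 0,"rx": 0,"ry": 0,"rz": 0,"jaw": -1},
    {"tx": 0,"ty": 0,"tz": 0,"rx": 0,"ry": 0,"rz": 0,"jaw": -1},
    {"tx": 0,"ty": 0,"tz": 0,"rx": 0,"ry": 0,"rz": 0,"jaw": -1},
  ],
  force=45,
)

```text
t: 22.43
eef_pos: [0.3889, -0.0078, 0.0099]
ee_rot: [[-0.995, -0.1, 0.005], [-0.1, 0.995, -0.0], [-0.005, -0.001, -1.0]]
contact_force: [-1.8, -0.4, 8.2]
finger_gap: 0.0398
gripper_force: 45.0
```

```bash
cat > ins.py <<'E'
from plan import *
RR,RP=frame(.5925,.0452,.116); r=lambda x,y,z: RP+RR@np.array([x,y,z]); RD=down(.116+np.pi)
loc=lambda q: (RR.T@(np.array(q)-RP)).round(4)
E
python3 - <<'E'
from ins import *
p=Plan();o=get_obs();print(p.R.round(3).tolist(),o['contact_force'],o['gripper_force'],loc(p.p))
z0=p.p[2]
p.go(p.p+[0,0,.02],lab='lift');p.go(r(-.125,.008,z0+.02),RD,n=4,lab='pre')
p.go(r(-.125,.008,z0+.0075),lab='low')
E
```

```text
t 22.43 [ 0.3889 -0.0078  0.0099] gap 0.0398
[[-0.995, -0.1, 0.005], [-0.1, 0.995, -0.0], [-0.005, -0.001, -1.0]] [-1.82803682 -0.41555343  8.1575195 ] 44.972915053367615 [-0.2083 -0.029   0.0099]
lift [ 0.389 -0.008  0.03 ] x1 {'tz': -0.08}
pre [0.467 0.039 0.03 ] x4 {'tx': -0.083, 'ty': 0.038, 'ry': 0.002, 'rz': -0.008}
low [0.467 0.039 0.017] x1 {'tz': 0.05}
```

Emit:
jog_arm(
  rows=[
    {"tx": 0,"ty": 0,"tz": -0.04,"rx": 0,"ry": 0,"rz": 0,"jaw": -1},
    {"tx": 0,"ty": 0,"tz": -0.04,"rx": 0,"ry": 0,"rz": 0,"jaw": -1},
    {"tx": -0.083,"ty": 0.038,"tz": 0,"rx": 0,"ry": 0.002,"rz": -0.008,"jaw": -1},
    {"tx": -0.083,"ty": 0.038,"tz": 0,"rx": 0,"ry": 0.002,"rz": -0.008,"jaw": -1},
    {"tx": -0.083,"ty": 0.038,"tz": 0,"rx": 0,"ry": 0.002,"rz": -0.008,"jaw": -1},
    {"tx": -0.083,"ty": 0.038,"tz": 0,"rx": 0,"ry": 0.002,"rz": -0.008,"jaw": -1},
    {"tx": 0,"ty": 0,"tz": 0.025,"rx": 0,"ry": 0,"rz": 0,"jaw": -1},
    {"tx": 0,"ty": 0,"tz": 0,"rx": 0,"ry": 0,"rz": 0,"jaw": -1},
    {"tx": 0,"ty": 0,"tz": 0,"rx": 0,"ry": 0,"rz": 0,"jaw": -1},
  ],
)

```text
t: 23.18
eef_pos: [0.4654, 0.0387, 0.0227]
ee_rot: [[-0.993, -0.117, -0.002], [-0.117, 0.993, -0.0], [0.002, -0.0, -1.0]]
contact_force: [-0.5, 0.0, -1.2]
finger_gap: 0.0391
gripper_force: 45.0
```

```bash
python3 - <<'E'
from ins import *
p=Plan();print(p.R.round(4).tolist(),loc(p.p))
p.go(r(-.125,.008,.0175),RD,n=2)
a=snap('top','top7');b=snap('wrist','wrist7');s=snap('side','side7')
im=np.zeros((600,800,3),np.uint8)
im[:400,:400]=cv2.resize(a[140:220,195:275,::-1],(400,400),interpolation=cv2.INTER_CUBIC)
im[:300,400:]=cv2.resize(b[:,:,::-1],(400,300));
im[300:,400:]=cv2.resize(s[175:250,200:300,::-1],(400,300),interpolation=cv2.INTER_CUBIC)
cv2.imwrite('pics/v7.png',im)
E
```

```text
t 23.18 [0.4654 0.0387 0.0227] gap 0.0391
[[-0.9931, -0.1169, -0.0023], [-0.1169, 0.9931, -0.0005], [0.0023, -0.0002, -1.0]] [-0.127   0.0083  0.0227]
 [0.467 0.039 0.017] x2 {'tx': -0.004, 'ty': -0.001, 'tz': 0.01, 'ry': -0.002, 'rz': 0.001}
```

View pics/v7.png

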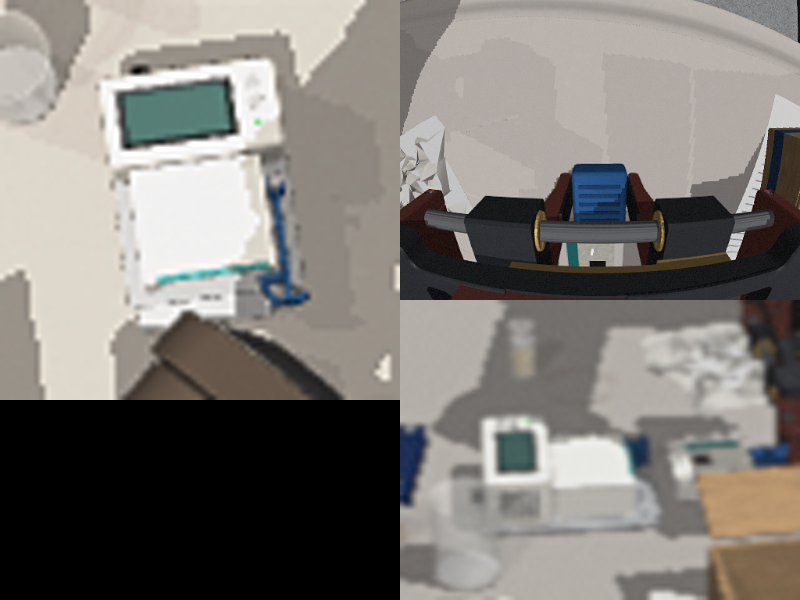

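The cartridge is held level, label up, ahead of the mouth (side view 670–760, 440–490). I'll lower it and feed it in.

Emit:
jog_arm(
  rows=[
    {"tx": -0.004,"ty": -0.001,"tz": 0.01,"rx": 0,"ry": -0.002,"rz": 0,"jaw": -1},
    {"tx": -0.004,"ty": -0.001,"tz": 0.01,"rx": 0,"ry": -0.002,"rz": 0,"jaw": -1},
    {"tx": 0,"ty": 0,"tz": 0,"rx": 0,"ry": 0,"rz": 0,"jaw": -1},
    {"tx": -0.025,"ty": 0,"tz": 0,"rx": 0,"ry": 0,"rz": 0,"jaw": -1},
    {"tx": -0.025,"ty": 0,"tz": 0,"rx": 0,"ry": 0,"rz": 0,"jaw": -1},
    {"tx": 0,"ty": 0,"tz": 0,"rx": 0,"ry": 0,"rz": 0,"jaw": -1},
  ],
)

```text
t: 23.83
eef_pos: [0.483, 0.0407, 0.0184]
ee_rot: [[-0.993, -0.116, 0.003], [-0.116, 0.993, 0.001], [-0.003, 0.001, -1.0]]
contact_force: [0.7, 0.6, -1.3]
finger_gap: 0.0396
gripper_force: 45.0
```

Emit:
jog_arm(
  rows=[
    {"tx": -0.02,"ty": 0,"tz": 0,"rx": 0,"ry": 0,"rz": 0,"jaw": -1},
    {"tx": -0.02,"ty": 0,"tz": 0,"rx": 0,"ry": 0,"rz": 0,"jaw": -1},
    {"tx": 0,"ty": 0,"tz": 0,"rx": 0,"ry": 0,"rz": 0,"jaw": -1},
  ],
)

```text
t: 24.08
eef_pos: [0.4924, 0.0418, 0.0183]
ee_rot: [[-0.993, -0.116, 0.003], [-0.116, 0.993, 0.001], [-0.003, 0.001, -1.0]]
contact_force: [1.2, -0.5, -1.8]
finger_gap: 0.0393
gripper_force: 45.0
```

```bash
python3 - <<'E'
from ins import *
p=Plan();o=get_obs();print(p.R.round(4).tolist(),loc(p.p),'F',(RR.T@o['contact_force']).round(2),np.round(o['wrist_torque'],2))
E
```

```text
t 24.08 [0.4924 0.0418 0.0183] gap 0.0393
[[-0.9932, -0.1165, 0.0027], [-0.1165, 0.9932, 0.0009], [-0.0028, 0.0005, -1.0]] [-0.0998  0.0082  0.0183] F [ 1.15 -0.67 -1.82] [ 0.07 -0.11  0.  ]
```

Emit:
jog_arm(
  rows=[
    {"tx": -0.02,"ty": 0,"tz": 0,"rx": 0,"ry": 0,"rz": 0,"jaw": -1},
    {"tx": 0,"ty": 0,"tz": 0,"rx": 0,"ry": 0,"rz": 0,"jaw": -1},
  ],
)

```text
t: 24.25
eef_pos: [0.4957, 0.0431, 0.018]
ee_rot: [[-0.993, -0.118, 0.0], [-0.118, 0.993, 0.002], [-0.001, 0.001, -1.0]]
contact_force: [-1.5, 2.1, -2.0]
finger_gap: 0.0397
gripper_force: 45.0
```

Emit:
jog_arm(
  rows=[
    {"tx": -0.02,"ty": 0,"tz": 0,"rx": 0,"ry": 0,"rz": 0,"jaw": -1},
    {"tx": 0,"ty": 0,"tz": 0,"rx": 0,"ry": 0,"rz": 0,"jaw": -1},
  ],
)

```text
t: 24.42
eef_pos: [0.4998, 0.0433, 0.0177]
ee_rot: [[-0.993, -0.118, -0.001], [-0.118, 0.993, 0.001], [0.001, 0.001, -1.0]]
contact_force: [-4.8, 2.8, -1.3]
finger_gap: 0.0396
gripper_force: 45.0
```

```bash
python3 - <<'E'
from ins import *
p=Plan();o=get_obs();print(p.R.round(4).tolist(),loc(p.p),'F',(RR.T@o['contact_force']).round(2),np.round(o['wrist_torque'],2))
E
```

```text
t 24.42 [0.4998 0.0433 0.0177] gap 0.0396
[[-0.993, -0.1179, -0.0011], [-0.1179, 0.993, 0.0005], [0.001, 0.0007, -1.0]] [-0.0923  0.0089  0.0177] F [-4.43  3.38 -1.28] [0.6  0.84 0.29]
```

Emit:
jog_arm(
  rows=[
    {"tx": -0.02,"ty": 0,"tz": 0,"rx": 0,"ry": 0,"rz": 0,"jaw": -1},
    {"tx": 0,"ty": 0,"tz": 0,"rx": 0,"ry": 0,"rz": 0,"jaw": -1},
  ],
)

```text
t: 24.58
eef_pos: [0.5036, 0.0424, 0.0173]
ee_rot: [[-0.993, -0.117, -0.003], [-0.117, 0.993, -0.002], [0.004, -0.001, -1.0]]
contact_force: [-5.5, -0.8, -1.6]
finger_gap: 0.0397
gripper_force: 45.0
```

Emit:
jog_arm(
  rows=[
    {"tx": -0.02,"ty": 0,"tz": 0,"rx": 0,"ry": 0,"rz": 0,"jaw": -1},
    {"tx": 0,"ty": 0,"tz": 0,"rx": 0,"ry": 0,"rz": 0,"jaw": -1},
  ],
)

```text
t: 24.75
eef_pos: [0.5095, 0.043, 0.0175]
ee_rot: [[-0.993, -0.116, -0.002], [-0.116, 0.993, -0.001], [0.002, -0.001, -1.0]]
contact_force: [-4.4, -0.4, -2.6]
finger_gap: 0.0396
gripper_force: 45.0
```

```bash
python3 - <<'E'
from ins import *
p=Plan();o=get_obs();print(p.R.round(4).tolist(),loc(p.p),'F',(RR.T@o['contact_force']).round(2),np.round(o['wrist_torque'],2))
E
```

```text
t 24.75 [0.5095 0.043  0.0175] gap 0.0396
[[-0.9932, -0.1161, -0.0019], [-0.1161, 0.9932, -0.0013], [0.002, -0.0011, -1.0]] [-0.0827  0.0074  0.0175] F [-4.43  0.09 -2.61] [-0.25  1.05 -0.17]
```

Catch aside, steady 4–5 N drag, no side load. Continue.

Emit:
jog_arm(
  rows=[
    {"tx": -0.02,"ty": 0,"tz": 0,"rx": 0,"ry": 0,"rz": 0,"jaw": -1},
    {"tx": -0.02,"ty": 0,"tz": 0,"rx": 0,"ry": 0,"rz": 0,"jaw": -1},
    {"tx": -0.02,"ty": 0,"tz": 0,"rx": 0,"ry": 0,"rz": 0,"jaw": -1},
    {"tx": 0,"ty": 0,"tz": 0,"rx": 0,"ry": 0,"rz": 0,"jaw": -1},
  ],
)

```text
t: 25.08
eef_pos: [0.5254, 0.0449, 0.0178]
ee_rot: [[-0.993, -0.116, -0.0], [-0.116, 0.993, -0.001], [0.0, -0.001, -1.0]]
contact_force: [-2.4, -2.3, -2.9]
finger_gap: 0.0397
gripper_force: 45.0
```

Emit:
jog_arm(
  rows=[
    {"tx": -0.02,"ty": 0,"tz": 0,"rx": 0,"ry": 0,"rz": 0,"jaw": -1},
    {"tx": -0.02,"ty": 0,"tz": 0,"rx": 0,"ry": 0,"rz": 0,"jaw": -1},
    {"tx": -0.02,"ty": 0,"tz": 0,"rx": 0,"ry": 0,"rz": 0,"jaw": -1},
    {"tx": 0,"ty": 0,"tz": 0,"rx": 0,"ry": 0,"rz": 0,"jaw": -1},
  ],
)

```text
t: 25.42
eef_pos: [0.5404, 0.0468, 0.0179]
ee_rot: [[-0.993, -0.116, 0.0], [-0.116, 0.993, -0.0], [-0.0, -0.001, -1.0]]
contact_force: [-2.6, -1.9, -2.7]
finger_gap: 0.0399
gripper_force: 45.0
```

```bash
python3 - <<'E'
from ins import *
p=Plan();o=get_obs();print(p.R.round(4).tolist(),loc(p.p),'F',(RR.T@o['contact_force']).round(2),np.round(o['wrist_torque'],2))
E
```

```text
t 25.42 [0.5404 0.0468 0.0179] gap 0.0399
[[-0.9932, -0.1161, 0.0003], [-0.1161, 0.9932, -0.0005], [-0.0003, -0.0005, -1.0]] [-0.0516  0.0076  0.0179] F [-2.77 -1.55 -2.66] [-0.31  0.52 -0.15]
```

Emit:
jog_arm(
  rows=[
    {"tx": -0.02,"ty": 0,"tz": 0,"rx": 0,"ry": 0,"rz": 0,"jaw": -1},
    {"tx": -0.02,"ty": 0,"tz": 0,"rx": 0,"ry": 0,"rz": 0,"jaw": -1},
    {"tx": -0.012,"ty": 0,"tz": 0,"rx": 0,"ry": 0,"rz": 0,"jaw": -1},
    {"tx": 0,"ty": 0,"tz": 0,"rx": 0,"ry": 0,"rz": 0,"jaw": -1},
  ],
)

```text
t: 25.75
eef_pos: [0.5531, 0.0483, 0.0179]
ee_rot: [[-0.993, -0.116, 0.0], [-0.116, 0.993, -0.001], [-0.0, -0.001, -1.0]]
contact_force: [-3.4, -1.5, -3.1]
finger_gap: 0.0395
gripper_force: 45.0
```

Emit:
jog_arm(
  rows=[
    {"tx": -0.012,"ty": 0,"tz": 0,"rx": 0,"ry": 0,"rz": 0,"jaw": -1},
    {"tx": 0,"ty": 0,"tz": 0,"rx": 0,"ry": 0,"rz": 0,"jaw": -1},
  ],
)

```text
t: 25.92
eef_pos: [0.5576, 0.0488, 0.0185]
ee_rot: [[-0.993, -0.116, 0.003], [-0.116, 0.993, 0.0], [-0.003, -0.0, -1.0]]
contact_force: [-0.9, -2.3, -0.9]
finger_gap: 0.0396
gripper_force: 45.0
```

Emit:
jog_arm(
  rows=[
    {"tx": -0.008,"ty": 0,"tz": 0,"rx": 0,"ry": 0,"rz": 0,"jaw": -1},
    {"tx": 0,"ty": 0,"tz": 0,"rx": 0,"ry": 0,"rz": 0,"jaw": -1},
  ],
)

```text
t: 26.08
eef_pos: [0.5588, 0.0489, 0.0184]
ee_rot: [[-0.993, -0.116, 0.002], [-0.116, 0.993, -0.0], [-0.002, -0.001, -1.0]]
contact_force: [-1.6, -2.4, -1.2]
finger_gap: 0.0399
gripper_force: 45.0
```

```bash
python3 - <<'E'
from ins import *
p=Plan();o=get_obs();print(p.R.round(4).tolist(),loc(p.p),'F',(RR.T@o['contact_force']).round(2),np.round(o['wrist_torque'],2))
E
```

```text
t 26.08 [0.5588 0.0489 0.0184] gap 0.0399
[[-0.9932, -0.1163, 0.0018], [-0.1163, 0.9932, -0.0004], [-0.0018, -0.0006, -1.0]] [-0.033   0.0076  0.0184] F [-1.83 -2.23 -1.15] [-0.6   0.41 -0.14]
```

Emit:
jog_arm(
  rows=[
    {"tx": -0.008,"ty": 0,"tz": 0,"rx": 0,"ry": 0,"rz": 0,"jaw": -1},
    {"tx": 0,"ty": 0,"tz": 0,"rx": 0,"ry": 0,"rz": 0,"jaw": -1},
  ],
)

```text
t: 26.25
eef_pos: [0.5588, 0.049, 0.0179]
ee_rot: [[-0.993, -0.117, -0.002], [-0.117, 0.993, -0.001], [0.002, -0.001, -1.0]]
contact_force: [-7.5, -3.5, 1.4]
finger_gap: 0.0399
gripper_force: 45.0
```

Emit:
jog_arm(
  rows=[
    {"tx": -0.006,"ty": 0,"tz": 0,"rx": 0,"ry": 0,"rz": 0,"jaw": -1},
    {"tx": 0,"ty": 0,"tz": 0,"rx": 0,"ry": 0,"rz": 0,"jaw": -1},
  ],
)

```text
t: 26.42
eef_pos: [0.5588, 0.0489, 0.0177]
ee_rot: [[-0.993, -0.117, -0.004], [-0.117, 0.993, -0.002], [0.005, -0.002, -1.0]]
contact_force: [-12.8, -4.0, 3.8]
finger_gap: 0.0393
gripper_force: 45.0
```

It has hit the stop. Release and withdraw.

Emit:
jog_arm(
  rows=[
    {"tx": 0.01,"ty": 0,"tz": 0,"rx": 0,"ry": 0,"rz": 0,"jaw": -1},
    {"tx": 0,"ty": 0,"tz": 0,"rx": 0,"ry": 0,"rz": 0,"jaw": 0.25},
    {"tx": 0,"ty": 0,"tz": 0,"rx": 0,"ry": 0,"rz": 0,"jaw": 0.25},
    {"tx": 0,"ty": 0,"tz": 0,"rx": 0,"ry": 0,"rz": 0,"jaw": 0.25},
    {"tx": 0,"ty": 0,"tz": 0,"rx": 0,"ry": 0,"rz": 0,"jaw": 0.25},
    {"tx": 0,"ty": 0,"tz": -0.08,"rx": 0,"ry": 0,"rz": 0,"jaw": 0.25},
    {"tx": 0,"ty": 0,"tz": -0.15,"rx": 0,"ry": 0,"rz": 0,"jaw": 0.25},
    {"tx": 0,"ty": 0,"tz": -0.15,"rx": 0,"ry": 0,"rz": 0,"jaw": 0.25},
    {"tx": 0,"ty": 0,"tz": -0.15,"rx": 0,"ry": 0,"rz": 0,"jaw": 0.25},
    {"tx": 0,"ty": 0,"tz": -0.15,"rx": 0,"ry": 0,"rz": 0,"jaw": 0.25},
  ],
)

```text
t: 27.25
eef_pos: [0.5594, 0.0501, 0.1903]
ee_rot: [[-0.993, -0.118, 0.002], [-0.118, 0.993, 0.001], [-0.002, 0.001, -1.0]]
contact_force: [1.4, 0.2, -1.0]
finger_gap: 0.0548
gripper_force: 0.0
```

Emit:
jog_arm(
  rows=[
    {"tx": -0.1,"ty": 0,"tz": -0.03,"rx": 0,"ry": 0,"rz": 0,"jaw": 0.25},
    {"tx": -0.1,"ty": 0,"tz": -0.03,"rx": 0,"ry": 0,"rz": 0,"jaw": 0.25},
    {"tx": -0.1,"ty": 0,"tz": 0,"rx": 0,"ry": 0,"rz": 0,"jaw": 0.25},
    {"tx": -0.1,"ty": 0,"tz": 0,"rx": 0,"ry": 0,"rz": 0,"jaw": 0.25},
    {"tx": 0,"ty": 0,"tz": 0,"rx": 0,"ry": 0,"rz": 0,"jaw": 0.25},
    {"tx": 0,"ty": 0,"tz": 0,"rx": 0,"ry": 0,"rz": 0,"jaw": 0.25},
  ],
)

```text
t: 27.75
eef_pos: [0.6592, 0.062, 0.203]
ee_rot: [[-0.993, -0.117, 0.002], [-0.117, 0.993, 0.002], [-0.002, 0.001, -1.0]]
contact_force: [-0.3, 0.7, -0.5]
finger_gap: 0.0548
gripper_force: 0.0
```

```bash
python3 - <<'E'
from blue import *
from ins import *
p=Plan();print(loc(p.p),get_obs()['contact_force']);snap('wrist','wrist8');grip('wrist8',.028)
# catch pixels: blue mask in reader frame at z=.02, x -25..60, y -48..-15 compared before/after
for f in('wrist5','wrist8'):
    im=cv2.imread(f'pics/{f}.png').astype(int);b,g,rr=im[...,0],im[...,1],im[...,2]
    m=(b>rr+35)&(b>g+15)
    for x in(-.018,-.014,-.010,-.006,-.003,.005,.015,.03):
        ys=[y for y in np.arange(-.05,-.012,.0005) if m[tuple(np.round(proj(f,r(x,y,.025))[::-1]).astype(int))]]
        print(f,x,(round(min(ys),4),round(max(ys),4)) if ys else None)
E
```

```text
t 27.75 [0.6592 0.062  0.203 ] gap 0.0548
[0.0682 0.009  0.203 ] [-0.30056182  0.67919244 -0.46890946]
wrist8 [ 237   74   34   42 1424] [array([0.5668, 0.0503]), array([0.0469, 0.0371]), np.float64(6.6175)]
wrist5 -0.018 (np.float64(-0.0465), np.float64(-0.031))
wrist5 -0.014 (np.float64(-0.0415), np.float64(-0.029))
wrist5 -0.01 (np.float64(-0.0415), np.float64(-0.0275))
wrist5 -0.006 (np.float64(-0.0415), np.float64(-0.0255))
wrist5 -0.003 (np.float64(-0.042), np.float64(-0.0255))
wrist5 0.005 (np.float64(-0.042), np.float64(-0.0375))
wrist5 0.015 (np.float64(-0.042), np.float64(-0.038))
wrist5 0.03 (np.float64(-0.0415), np.float64(-0.0385))
wrist8 -0.018 (np.float64(-0.0455), np.float64(-0.031))
wrist8 -0.014 (np.float64(-0.049), np.float64(-0.012))
wrist8 -0.01 (np.float64(-0.042), np.float64(-0.0265))
wrist8 -0.006 (np.float64(-0.042), np.float64(-0.025))
wrist8 -0.003 (np.float64(-0.042), np.float64(-0.024))
wrist8 0.005 (np.float64(-0.042), np.float64(-0.038))
wrist8 0.015 (np.float64(-0.0425), np.float64(-0.038))
wrist8 0.03 (np.float64(-0.0415), np.float64(-0.0385))
```

The catch is back at its original closed position and the grip sits at about −25 mm, so the nose is fully home.

```bash
python3 -c "
from workcell import order
print(order.hand_in())"
```

```text
the job is handed in; nothing more can be done
None
```

The job is handed in, though no verdict came back: both flaps are folded right back, and the cartridge was laid label up and let go, then regripped and pushed fully home with the catch measured closed, at about 28 s of the 72 s allowed.

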